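# Lock the reagent jars away in the hasp chest

### The job

Put all the reagent jars away in the chest and lock it up: turn the key to unlock it, flip the hasp off its staple and swing it well back past upright, clear of the staple, before opening the lid to about upright, and stand every jar upright on the chest floor. Then shut the lid, lay the hasp flat over the staple again, turn the key all the way back to locked, draw it out and leave it in the white key tray. Leave the beaker and the calculator where they are.

Things in the scene. Friction and masses are not known exactly. Their poses are not given: they have to be found in the camera images.
- chest: Grey steel chest, fixed. Origin: centre of its underside on the bench; z up, front (lock side) towards its own -x, lid hinge at +x. Box 160 x 260 mm (x, y), walls 5, rim 85 mm up, inner floor 5 mm up, inside 150 x 250 mm. Lid 10 mm thick on top. Lock housing 60 x 60 mm on a front bracket, centred at x -161, y -50, from z 24 to 88. Yaw 1.15 to 1.65 rad: front to the robot's right.
- lock_axis (a point): Point on the vertical lock axis at the top of the brass T staple (chest frame x -161, y -50, z 111 mm; axes as the chest's). The T staple is a bar 52 x 16 mm, 12 mm high, with the key slot in its middle; it stands above the hasp strap, in the strap's window, and turns with the key.
- lock (a joint): T staple angle, rad. 0 = locked: bar along the chest's y, across the strap, holding it down. Grows as the key is turned clockwise seen from above, to the stop at 1.45 = unlocked: bar nearly along the chest's x, the strap's window passes over it (from about 1.2). Stays where left; takes about 0.05 N m. The key has about 0.13 rad play in its slot either way.
- key: Dark steel key, 78 mm long, 50 g, first upright in the T staple. Origin on its axis under the bow, level with the staple's top; z up. Bow 34 mm high, 32 wide along its y, 8 thick along its x. Blade 18 x 6 mm, 44 mm down, notched. At lock 0 its yaw is the chest's; it turns with the staple. Comes out straight up (44 mm) only when back at 0 within 0.2 rad; else its notched tip is held in the housing.
- hasp (a joint): Angle of the steel hasp strap about its hinge on the lid's front edge, rad: 0 = flat in line with the lid, over the T staple; pi/2 = square to the lid; grows as its free end swings up and back over the lid, to 2.8. Stiff hinge (0.06 N m): stays where left, also while the lid moves.
- hasp_hinge (a point): Centre of the hasp's hinge axis on the lid's front edge (moves with the lid, axes as the lid's, hinge along y). With the lid shut: chest frame x -86, y -50, z 93.5 mm.
- hasp_tongue (a point): Middle of the hasp's free tongue, 148 mm from the hasp hinge; its x points to the hinge, y along the hinge. Tongue: 32 mm wide (y), 5 thick, 37 long, nothing under or beside it: fingers can straddle it from above and pinch it across the 32 mm, the strap pivoting between them. The strap is 58 mm wide with a window 36 mm wide from 35 to 115 mm from the hinge.
- lid (a joint): Angle of the chest's lid, rad: 0 = shut, pi/2 = upright, stop at 1.9. Friction hinge (0.55 N m, lid 0.5 kg): stays where left. About 8 N at the handle moves it.
- lid_hinge (a point): Centre of the lid's hinge axis on the chest's rear rim (chest frame x 80, y 0, z 85.5 mm); the axis is along the chest's y.
- lid_handle (a point): Middle of the lid's bar handle: round steel bar 10 mm thick, 80 mm long along the chest's y, 35 mm above the lid's top. With the lid shut: chest frame x -70, y 55, z 130.5 mm, that is 150 mm from the hinge axis and 45 mm above it. The bar may turn between the fingers as the lid swings. Axes as the lid's.
- key_tray: Shallow white plastic tray for the key, fixed, 180 x 150 mm (its own x, y), rim 18 mm above the bench, floor 4 mm, walls 4 mm. Origin: centre of its underside.
- beaker: Bystander: glass beaker, 70 mm wide, 95 mm tall. Origin: centre of its underside. To be left alone.
- calculator: Bystander: black desk calculator, 150 x 80 x 16 mm. Origin: centre of its underside. To be left alone.
- jar1: Brown glass reagent jar with a white cap, about 0.18 kg: 56 mm diameter up to 46 mm, cap 52 mm diameter, 64 mm tall in all. Origin: centre of its underside, +z up. All jars are alike; stands on the bench right of the chest, or is absent (None): two or three of the four are there.
- jar2: Brown glass reagent jar with a white cap, about 0.18 kg: 56 mm diameter up to 46 mm, cap 52 mm diameter, 64 mm tall in all. Origin: centre of its underside, +z up. All jars are alike; stands on the bench right of the chest, or is absent (None): two or three of the four are there.
- jar3: Brown glass reagent jar with a white cap, about 0.18 kg: 56 mm diameter up to 46 mm, cap 52 mm diameter, 64 mm tall in all. Origin: centre of its underside, +z up. All jars are alike; stands on the bench right of the chest, or is absent (None): two or three of the four are there.
- jar4: Brown glass reagent jar with a white cap, about 0.18 kg: 56 mm diameter up to 46 mm, cap 52 mm diameter, 64 mm tall in all. Origin: centre of its underside, +z up. All jars are alike; stands on the bench right of the chest, or is absent (None): two or three of the four are there.
Mind the look-alikes: they are no part of the job. Leave any green look-alike of the jar2 alone.

How it is judged:
By the outcome, as a careful person would: the job done as asked, in the order asked, and still so for the second after the job is handed in, with the robot touching nothing.
Of jar1, jar2, jar3, jar4 only 2 to 3 are there at a start; the rules pass over those that are not, and their reading is None.
At some moment in a run one of jar1, jar2, jar3, jar4 may be knocked a few centimetres aside while the robot is not near it.
It also fails if it takes over 210 s, if anything falls off the work surface, if the arm or the gripper's body presses on something with over 40 N, if the wrist force passes 120 N, or if a joint passes its speed limit or range.

### The arm

A 7-joint arm with a two-finger parallel gripper is mounted at the origin on the work surface. World frame = base frame: x ahead of the robot, y to its left, z up, the work surface at z = 0. Lengths are in m, angles in rad, forces in N, time in s.
With the tool pointing down it reaches from about 0.35 to 0.9 m from the base axis. Payload 8.1 kg.
Tool frame: the origin (TCP) lies between the finger pads; the fingertips stand 8 mm ahead of it and the grasp point (between the pads) lies 11 mm behind it (arm.tcp_to_tips is the distance from the TCP to the fingertips, in m); z points along the fingers, x is the direction in which the jaws open and shut, and the axes are right-handed (so a half turn about z gives the same grasp; the last joint's range is limited). The gripper opens to 92 mm and grips with 3 to 60 N. Pads are 19 mm wide; open, the fingers measure 130 mm over their backs; the gripper's body (75 mm by 190 mm) begins 47 mm behind the grasp point.
Start: joints at [1.073, 0.434, 0.025, 1.573, -0.012, 1.134, -0.075], TCP at [0.24, -0.577, 0.235] pointing down, gripper open.
Joint ranges: [-2.62, 2.62], [-0.44, 2.09], [-1.27, 1.32], [0.08, 2.57], [-1.32, 4.46], [0.12, 2], [-2.74, 2.74]. Speed limits (rad/s): [2.22, 2.22, 3.01, 3.01, 3.14, 3.14, 3.14].

### API

Orientations are given as a rotation vector (axis times angle).
In Python, from cell import arm, eyes gives the robot as it stands.
- The arm moves only by the tool play_rows, never from a script. Its argument "rows" is a list of rows, each a list of 3 entries, a list of its own where there are three numbers: the shift along the tool's x, y, z each as a share of 50 cm, from -1 to 1, then the turn, a rotation vector about the tool's x, y, z each as a share of 60 degrees, from -1 to 1, then the opening, from -1 (shut) to 1 (fully open), so that 0 is half open. In form: [[[dx, dy, dz], [ax, ay, az], grip], ...]. A call has 1 to 10 rows; each row is the pose to reach, as a shift and turn from the pose commanded when the call began, along the tool's axes at that moment; what a row does not reach only later rows make up. A row lasts 1/10 s, in which the tool goes at most 50 mm and 8.59 degrees, less where a joint would pass 70% of its speed; a pose out of reach is approached as far as the arm can. A call with a number of a shift or a turn outside -1 to 1 is refused whole. A call with a gripper value outside its range is refused whole. The fingers move at their own pace and stop on an object; "newtons" is the grip in N (left out, the last holds). Time passes only in rows, so rows that repeat a pose let the fingers close. It gives the time, the measured TCP pose, the force and the opening at its end, in the units of the state.
- arm.observe(): the state, without advancing time (a new reading comes with each control period).
- eyes.get_image(name): name is "scene" or "top"; returns (picture, depth): 420x560x3 uint8, red, green, blue; 420x560 float32, m along the optical axis (not along the pixel's ray), 0 where there is no reading.
- eyes.get_calibration(name): a dict with "intrinsics" (3x3 intrinsics, pixels), "R" (3x3) and "t" (3): a world point X has camera coordinates R X + t. Camera axes: x right, y down, z forward; pixel columns grow to the right and rows downward; lengths in m; the calibration is good to about 2 mm. A picture is of the moment at which its call begins. get_calibration takes no time and is no camera call.
- arm.sign_off(): hands the job in, once; it reports no verdict.
The state is a dict: "clock": time; "joints": joint angles; "dq": joint speeds; "joint_efforts": joint torques, N m; "position": TCP position; "ee_rot": TCP orientation; "force": force on the tool from outside, world axes, zero at the start; "ft_torque": the same for the moment, N m; "width": opening from 0.0 (shut) to 1.0 (fully open).
Only numpy, scipy, OpenCV 4.12 (cv2) and the standard library are available. Lean on these libraries where they do the work, as an engineer would, in place of code of your own. Each camera call takes 0.05 s, during which the arm holds its last target.

## Working session

There is one attempt and no reset: what is moved stays moved. The work goes in short steps, Python scripts to look and compute and a tool call to move; the robot and the scene stay as the last step left them, time stands still between calls to the robot, and variables do not carry over. Pictures are saved under pics/ and viewed, and the job is handed in when it is done.

Besides the shell and the picture viewer there is one more tool, called after "Call:" by a JSON object that holds its "api" and its "payload". play_rows: Moves the arm, as the interface text tells. Its arguments: {"type":"object","properties":{"rows":{"type":"array","items":{"type":"array"}},"newtons":{"type":"number"}},"required":["rows"]}

```bash
ls; mkdir -p pics
python3 - <<'E'
from cell import arm, eyes
import cv2,numpy as np
print(arm.observe())
for n in ["scene","top"]:
    p,d=eyes.get_image(n); cv2.imwrite(f"pics/{n}0.png",p[:,:,::-1]); np.savez(f"{n}0.npz",p=p,d=d)
    c=eyes.get_calibration(n); print(n,c)
E
```

```text
pics
{'clock': 0.0, 'joints': array([ 1.07340764,  0.43522888,  0.02494799,  1.5740844 , -0.01155198,
        1.13398377, -0.07511527]), 'dq': array([ 5.23347244e-04,  5.15008965e-05, -8.86576830e-04, -2.85022050e-04,
        2.06756679e-03,  6.71312302e-04, -1.23076220e-03]), 'joint_efforts': array([ 7.94304669e-04, -6.67868686e+01,  9.85440016e-01, -3.14469516e+01,
       -6.05059834e-02,  4.26537835e-02,  1.74817496e-04]), 'position': array([ 0.24014317, -0.57649487,  0.23394593]), 'ee_rot': array([-2.61332912e+00,  1.74230315e+00,  2.17862912e-03]), 'force': array([ 0.13884114, -0.33403258, -1.13342348]), 'ft_torque': array([0.01164389, 0.02910198, 0.02199061]), 'width': 1.0053534027352562}
scene {'intrinsics': array([[390.03845598,   0.        , 279.16384307],
       [  0.        , 390.03845598, 215.90482981],
       [  0.        ,   0.        ,   1.        ]]), 'R': array([[-0.79766629,  0.60296622, -0.01265819],
       [ 0.48926853,  0.63469825, -0.5981425 ],
       [-0.35262559, -0.48331136, -0.80128979]]), 't': array([ 0.49587819, -0.19150054,  1.18658084])}
top {'intrinsics': array([[470.97065745,   0.        , 286.2932711 ],
       [  0.        , 470.97065745, 210.34841409],
       [  0.        ,   0.        ,   1.        ]]), 'R': array([[-4.09373686e-03, -9.99991274e-01,  8.32505729e-04],
       [-9.97880932e-01,  4.03103297e-03, -6.49414849e-02],
       [ 6.49375624e-02, -1.09659494e-03, -9.97888726e-01]]), 't': array([-0.03242923,  0.60221909,  1.26428451])}
```

View pics/scene0.png

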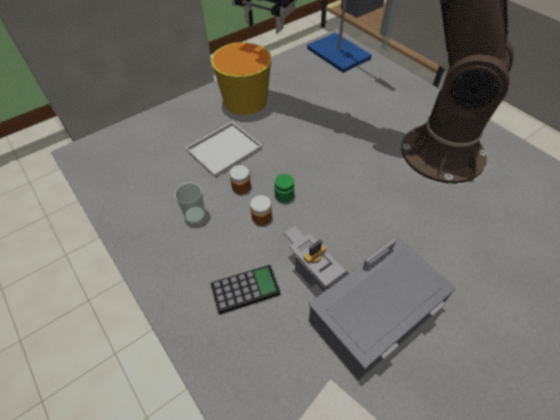

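View pics/top0.png

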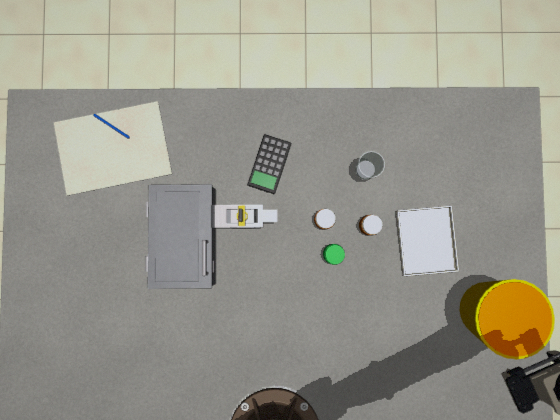

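```bash
cat > h.py <<'E'
import numpy as np,cv2
from scipy.spatial.transform import Rotation as R
from cell import arm,eyes
C={n:eyes.get_calibration(n) for n in("scene","top")}
def ray(n,u,v,z):
    c=C[n];K=c["intrinsics"];Rm=np.array(c["R"]);t=np.array(c["t"])
    d=Rm.T@np.linalg.inv(K)@np.array([u,v,1.]);o=-Rm.T@t
    return o+d*(z-o[2])/d[2]
def proj(n,X):
    c=C[n];q=c["R"]@np.array(X)+c["t"];q=c["intrinsics"]@q;return q[:2]/q[2]
def pts(n,d):
    c=C[n];h,w=d.shape;u,v=np.meshgrid(np.arange(w),np.arange(h))
    K=c["intrinsics"];P=np.stack([(u-K[0,2])/K[0,0]*d,(v-K[1,2])/K[1,1]*d,d],-1)
    return (P-c["t"])@c["R"]
def snap(n,tag,crop=None,s=1):
    p,d=eyes.get_image(n);q=p[:,:,::-1]
    np.savez(f"{tag}.npz",p=p,d=d)
    if crop: q=q[crop[1]:crop[3],crop[0]:crop[2]]
    if s!=1:q=cv2.resize(q,None,fx=s,fy=s,interpolation=cv2.INTER_CUBIC)
    cv2.imwrite(f"pics/{tag}.png",q);return p,d
E
python3 - <<'E'
from h import *
z=np.load("top0.npz");p,d=z["p"],z["d"]
P=pts("top",d)
hsv=cv2.cvtColor(p,cv2.COLOR_RGB2HSV)
# lid top
m=((abs(P[...,2]-.095)<.006)&(d>0)).astype(np.uint8)
m[:, :140]=0;m[:170]=0;m[300:]=0; m[:,213:]=0
c=max(cv2.findContours(m,0,1)[0],key=cv2.contourArea);r=cv2.minAreaRect(c);print("lid",r)
for q in cv2.boxPoints(r):print(q,ray("top",*q,.095))
# tray
m=((hsv[...,1]<40)&(hsv[...,2]>170)).astype(np.uint8);m[:190]=0;m[290:]=0
for c in cv2.findContours(m,0,1)[0]:
    if cv2.contourArea(c)>60:
        r=cv2.minAreaRect(c);print("white",r,ray("top",*r[0],.064)if r[1][0]<40 else [ray("top",*q,.018) for q in cv2.boxPoints(r)])
m=((hsv[...,0]>15)&(hsv[...,0]<35)&(hsv[...,1]>120)).astype(np.uint8);m[:,:200]=0;m[:,300:]=0;m[:200]=0;m[240:]=0
c=max(cv2.findContours(m,0,1)[0],key=cv2.contourArea);r=cv2.minAreaRect(c);print("staple",r,ray("top",*r[0],.111))
q=p[170:300,140:300,::-1];cv2.imwrite("pics/c1.png",cv2.resize(q,None,fx=5,fy=4.6,interpolation=2)[:600,:800])
z=np.load("scene0.npz")["p"];q=z[220:380,270:470,::-1];cv2.imwrite("pics/c2.png",cv2.resize(q,None,fx=3.7,fy=3.7,interpolation=2))
E
```

```text
lid ((178.5, 236.0), (104.0, 67.0), 90.0)
[145. 184.] [0.66661541 0.32865303 0.095     ]
[212. 184.] [0.66592687 0.15619998 0.095     ]
[212. 288.] [0.40044225 0.15456756 0.095     ]
[145. 288.] [0.40115217 0.32456944 0.095     ]
white ((552.0, 259.0), (60.0, 14.0), 90.0) [array([ 0.54843232, -0.73928573,  0.018     ]), array([ 0.54827695, -0.77743455,  0.018     ]), array([ 0.38629728, -0.77067652,  0.018     ]), array([ 0.38645534, -0.7328409 ,  0.018     ])]
white ((372.5000305175781, 224.50003051757812), (18.384777069091797, 18.384777069091797), 45.0) [ 0.56102588 -0.26112135  0.064     ]
white ((326.0, 218.0), (18.0, 18.0), 90.0) [ 0.57861268 -0.13913181  0.064     ]
white ((427.79388427734375, 240.48020935058594), (66.65388488769531, 54.715877532958984), 84.17366027832031) [array([ 0.601635  , -0.33764218,  0.018     ]), array([ 0.61624248, -0.4866977 ,  0.018     ]), array([ 0.43612397, -0.50017992,  0.018     ]), array([ 0.4218032 , -0.35246475,  0.018     ])]
white ((246.0, 215.0), (61.99999237060547, 21.999996185302734), -0.0) [array([0.56025826, 0.15943674, 0.018     ]), array([0.62034915, 0.15978137, 0.018     ]), array([ 0.61966697, -0.00956422,  0.018     ]), array([ 0.55957157, -0.00939521,  0.018     ])]
white ((551.5, 208.5), (37.0, 15.0), 90.0) [ 0.60124885 -0.73324654  0.064     ]
white ((1.5, 210.0), (40.0, 3.0), 90.0) [array([0.66113391, 0.74809837, 0.018     ]), array([0.66110107, 0.73989546, 0.018     ]), array([0.55172148, 0.73607329, 0.018     ]), array([0.55175471, 0.74423102, 0.018     ])]
staple ((242.30154418945312, 215.4276885986328), (19.30356788635254, 7.654862880706787), 86.8201675415039) [0.58370786 0.07655317 0.111     ]
```

View pics/c1.png

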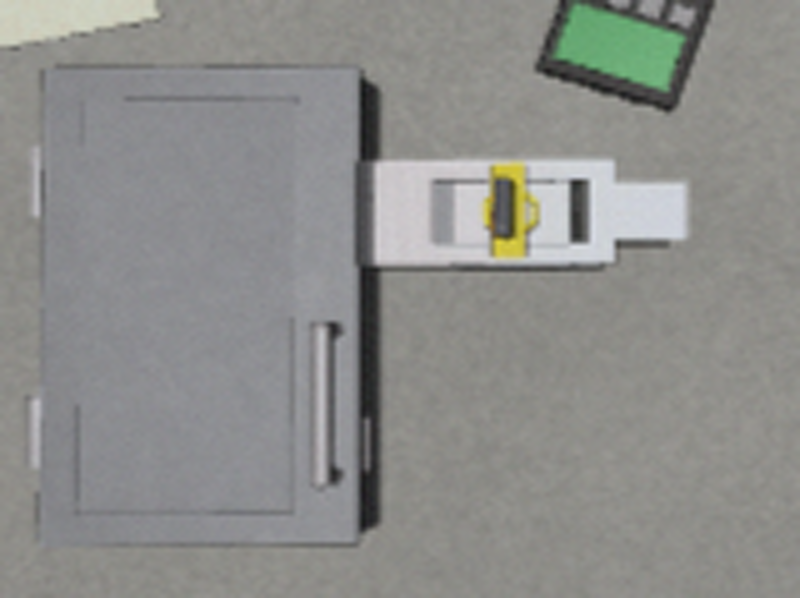

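View pics/c2.png

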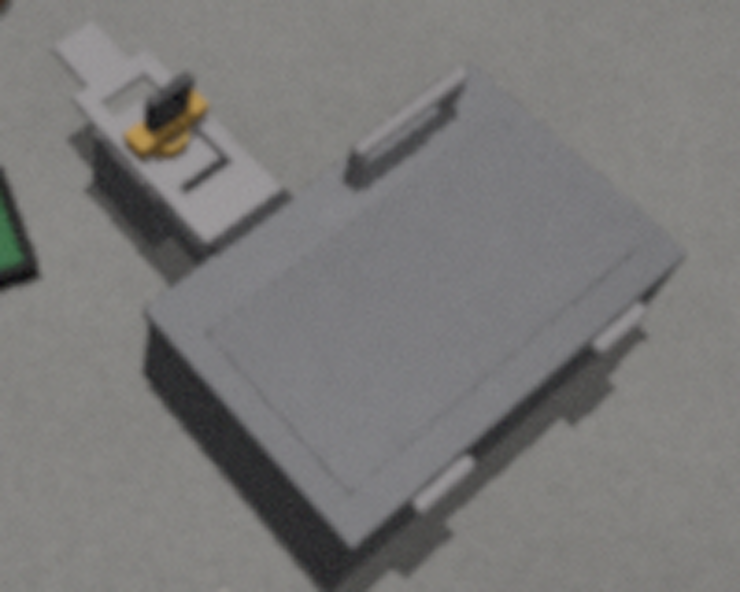

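Run:
```python
from h import *
z=np.load("top0.npz");p=z["p"]
g=cv2.GaussianBlur(cv2.cvtColor(p,cv2.COLOR_RGB2GRAY),(0,0),.7).astype(float)
def vedge(c0,c1,rows,zz,sgn):
    o=[]
    for r in rows:
        gr=sgn*(g[r,c0+1:c1+1]-g[r,c0-1:c1-1]);i=gr.argmax()
        if 0<i<len(gr)-1:
            a,b,c=gr[i-1:i+2];i=i+.5*(a-c)/(a-2*b+c)
        o.append(ray("top",c0+i,r,zz)[:2])
    o=np.array(o);l=cv2.fitLine(o.astype(np.float32),cv2.DIST_HUBER,0,.0005,.01).ravel();print(l, np.arctan2(-l[0],l[1])%np.pi, o[:,1].std());return l
def hedge(r0,r1,cols,zz,sgn):
    o=[]
    for c in cols:
        gr=sgn*(g[r0+1:r1+1,c]-g[r0-1:r1-1,c]);i=gr.argmax()
        if 0<i<len(gr)-1:
            a,b,cc=gr[i-1:i+2];i=i+.5*(a-cc)/(a-2*b+cc)
        o.append(ray("top",c,r0+i,zz)[:2])
    o=np.array(o);l=cv2.fitLine(o.astype(np.float32),cv2.DIST_HUBER,0,.0005,.01).ravel();print(l,np.arctan2(l[1],l[0])%np.pi);return l
print("front");vedge(207,217,range(190,200),.0955,-1);vedge(207,217,list(range(190,202))+list(range(232,284)),.0955,-1)
print("back");vedge(143,155,list(range(210,250)),.0955,1)
print("top/bot edge");hedge(180,190,range(155,208),.0955,1);hedge(283,293,range(155,208),.0955,1)
print("strap");hedge(200,208,range(217,262),.096,1);hedge(224,232,range(217,262),.096,-1)
print("tongue");hedge(207,213,range(265,275),.096,1);hedge(219,226,range(265,275),.096,-1);vedge(272,282,range(212,219),.096,-1)
hsv=cv2.cvtColor(p,cv2.COLOR_RGB2HSV)
m=(hsv[...,2]<95).astype(np.uint8);m[:,:230]=0;m[:,250:]=0;m[:205]=0;m[225:]=0
for c in cv2.findContours(m,0,1)[0]:
    r=cv2.minAreaRect(c);print("key",r,ray("top",*r[0],.145))
```

```text
front
[0.9999804  0.00626216 0.63873696 0.15786882] 1.5770586 6.255258353003498e-05
[0.99999    0.00448058 0.5311934  0.15740201] 1.575277 0.00037222863488632553
back
[0.99812627 0.06118787 0.545429   0.31698203] 1.6320225 0.006262442257070488
top/bot edge
[9.4012416e-05 1.0000000e+00 6.6350722e-01 2.3199736e-01] 1.5707023
[0.00779676 0.9999696  0.39813235 0.2401909 ] 1.5629995
strap
[ 0.0014232  -0.999999    0.6135461   0.08672196] 1.5722196
[ 0.00103577 -0.99999946  0.5554704   0.09680901] 1.5718322
tongue
[0.00129886 0.99999917 0.60043097 0.00824709] 1.5694975
[0.01873022 0.9998246  0.56892365 0.00830317] 1.552065
[ 0.99999774 -0.00213317  0.5852671  -0.01067559] 1.5686632 4.749101346030186e-05
key ((240.5, 215.0), (12.0, 3.0), 90.0) [0.58292083 0.07783778 0.145     ]
```

Run:
```python
from h import *
for n in("top","scene"):
    d=np.load(n+"0.npz")["d"];P=pts(n,d).reshape(-1,3);P=P[d.ravel()>0]
    s=P[(abs(P[:,0]-.584)<.05)&(P[:,1]>-.05)&(P[:,1]<.13)]
    k=s[s[:,2]>.118];print(n,"key",len(k),k.min(0),k.max(0),np.median(k,0))
    k=s[(s[:,2]>.141)];print(" keytop",len(k),k.min(0),k.max(0),k.mean(0))
    k=s[(s[:,2]>.107)&(s[:,2]<.114)];print(" staple",len(k),k.min(0),k.max(0),k.mean(0))
    k=s[(s[:,2]>.088)&(s[:,2]<.102)];print(" strap",len(k),k.min(0),k.max(0),k[:,2].mean())
    L=P[(P[:,1]>.13)&(P[:,1]<.4)&(abs(P[:,0]-.53)<.2)]
    k=L[(L[:,2]>.086)&(L[:,2]<.1)];print(" lid",k.min(0),k.max(0),np.median(k[:,2]))
    k=L[(L[:,2]>.12)&(L[:,2]<.145)&(L[:,1]<.2)];print(" handle",len(k),k.min(0),k.max(0),k.mean(0))
```

```text
top key 52 [0.56812303 0.07489128 0.119359  ] [0.59880756 0.08190099 0.14823448] [0.58291279 0.07791327 0.14391489]
 keytop 36 [0.56812303 0.07629057 0.14142207] [0.59794887 0.08190099 0.14823448] [0.58279353 0.07919956 0.14504128]
 staple 59 [0.55940034 0.07212076 0.10728256] [0.60790137 0.08532331 0.11387223] [0.58266367 0.07694879 0.11032307]
 strap 736 [ 0.55477458 -0.0109159   0.08802783] [0.61181194 0.12993915 0.10188075] 0.09485354586315485
 lid [0.40016315 0.13000084 0.08606424] [0.66665548 0.32847421 0.09999976] 0.09579655876017418
 handle 146 [0.43517685 0.163613   0.1218044 ] [0.52201865 0.17487983 0.14017999] [0.47842759 0.16961101 0.13410216]
scene key 128 [0.56677284 0.07637848 0.11829219] [0.59951458 0.0850759  0.14846649] [0.58347121 0.08266099 0.13924975]
 keytop 58 [0.56677284 0.07637848 0.14114317] [0.59890438 0.0845061  0.14846649] [0.58323648 0.08124312 0.14503681]
 staple 98 [0.55642679 0.07164763 0.10729345] [0.60936284 0.08888018 0.11382042] [0.58629385 0.08363287 0.11149161]
 strap 918 [ 0.55310062 -0.01018959  0.08800238] [0.61313364 0.12997508 0.10195931] 0.09566071783695115
 lid [0.39709119 0.13009781 0.08600153] [0.66586758 0.33014927 0.1       ] 0.09706979379765247
 handle 195 [0.4325797  0.16593444 0.1210874 ] [0.52243407 0.17587256 0.13869549] [0.48131886 0.17179701 0.13441808]
```

Run:
```python
from cell import arm
print([a for a in dir(arm) if a[0]!='_'],arm.tcp_to_tips)
```

```text
['PlanningError', 'observe', 'sign_off', 'tcp_to_tips'] 0.008
```

```bash
cat >> h.py <<'E'
def plan(*tg):
    """tg: (x,y,z,yawdeg of tool x) or (x,y,z,R)"""
    s=arm.observe();p=s["position"];R0=R.from_rotvec(s["ee_rot"])
    print("t",round(s["clock"],1),"p",p.round(4),"yaw",np.degrees(np.arctan2(*R0.as_matrix()[[1,0],[0,0]])).round(1),"zax",R0.as_matrix()[:,2].round(3),"F",s["force"].round(1),"w",round(s["width"]*92,1),"q",s["joints"].round(2))
    for t in tg:
        Rt=down(t[3]) if np.isscalar(t[3]) else t[3]
        sh=R0.inv().apply(np.array(t[:3])-p)/.5; tu=(R0.inv()*Rt).as_rotvec(degrees=True)/60
        print("  ->",sh.round(4).tolist(),tu.round(4).tolist())
def down(yaw):
    a=np.radians(yaw);x=np.array([np.cos(a),np.sin(a),0]);z=np.array([0,0,-1.])
    return R.from_matrix(np.stack([x,np.cross(z,x),z],1))
E
python3 - <<'E'
from h import *
for n in("top","scene"):
    d=np.load(n+"0.npz")["d"];P=pts(n,d)
    print(P[270:370:12,460:560:12,2].round(2) if n=="top" else P[45:110:10,215:275:10].round(2).tolist())
plan((.30,-.45,.3,-60),(.4,-.3,.3,-10),(.583,-.1,.25,50),(.5833,.0795,.25,90))
E
```

```text
[[-0.01 -0.   -0.   -0.    0.   -0.    0.   -0.   -0.76]
 [-0.   -0.    0.04  0.14  0.16  0.16  0.   -0.   -0.75]
 [-0.    0.08  0.16  0.16  0.16  0.16  0.16  0.16 -0.75]
 [ 0.    0.12  0.16  0.16  0.16  0.16  0.16  0.16 -0.75]
 [-0.    0.13  0.16  0.16  0.16  0.16  0.16  0.16 -0.76]
 [ 0.    0.09  0.16  0.16  0.16  0.16  0.16  0.16 -0.76]
 [ 0.    0.    0.16  0.16  0.16  0.16  0.16  0.16 -0.75]
 [-0.   -0.    0.    0.    0.16  0.16  0.16  0.    0.3 ]
 [-0.   -0.   -0.   -0.   -0.   -0.    0.31  0.    0.34]]
[[[-0.34, -2.08, -0.7], [0.33, -0.67, 0.16], [0.31, -0.65, 0.16], [0.28, -0.63, 0.16], [0.25, -0.61, 0.16], [-0.69, -1.92, -0.75]], [[0.39, -0.64, 0.16], [0.36, -0.62, 0.16], [0.34, -0.6, 0.16], [0.31, -0.58, 0.16], [0.29, -0.57, 0.16], [0.26, -0.54, 0.16]], [[0.42, -0.59, 0.16], [0.39, -0.58, 0.16], [0.37, -0.55, 0.16], [0.34, -0.54, 0.16], [0.32, -0.52, 0.16], [0.3, -0.5, 0.16]], [[-0.18, -1.82, -0.75], [0.41, -0.54, 0.15], [0.4, -0.51, 0.16], [0.37, -0.49, 0.16], [0.34, -0.49, 0.15], [0.3, -0.49, 0.13]], [[0.37, -0.72, 0.0], [0.41, -0.55, 0.11], [0.4, -0.52, 0.13], [0.37, -0.5, 0.12], [0.34, -0.49, 0.12], [0.3, -0.5, 0.09]], [[0.4, -0.67, 0.0], [0.41, -0.57, 0.07], [0.4, -0.53, 0.08], [0.37, -0.51, 0.08], [0.34, -0.5, 0.08], [0.29, -0.51, 0.05]], [[0.43, -0.62, 0.0], [0.4, -0.59, 0.01], [0.4, -0.54, 0.04], [0.37, -0.51, 0.05], [0.34, -0.5, 0.03], [0.29, -0.52, 0.0]]]
t 0.1 p [ 0.2402 -0.5765  0.234 ] yaw -67.4 zax [-0.001  0.001 -1.   ] F [-0.2  0.1  0.1] w 92.2 q [ 1.07  0.44  0.02  1.57 -0.01  1.13 -0.08]
  -> [-0.1878, -0.2078, -0.1317] [0.0001, 0.0014, -0.1231]
  -> [-0.3878, -0.5078, -0.1315] [-0.0005, 0.0013, -0.9564]
  -> [-0.6161, -0.9995, -0.0313] [-0.0013, 0.001, -1.9564]
  -> [-0.9473, -1.1381, -0.0308] [-0.0018, 0.0006, -2.623]
```

Call:
{"api": "play_rows", "payload": {"rows": [[[-0.05,-0.05,-0.1],[0,0,0],1],[[-0.19,-0.21,-0.13],[0,0,-0.12],1],[[-0.19,-0.21,-0.13],[0,0,-0.12],1],[[-0.25,-0.3,-0.13],[0,0,-0.35],0],[[-0.39,-0.5,-0.13],[0,0,-0.9],0],[[-0.39,-0.5,-0.13],[0,0,-0.95],0],[[-0.39,-0.5,-0.13],[0,0,-0.95],0],[[-0.5,-0.75,-0.1],[0,0,-1],0],[[-0.6,-0.95,-0.05],[0,0,-1],0],[[-0.6,-0.95,-0.05],[0,0,-1],0]]}}

```text
clock: 1.1
position: [0.4972, -0.1902, 0.2769]
ee_rot: [3.135, -0.195, 0.0]
force: [-0.1, -0.7, 0.4]
width: 0.504
```

Run:
```python
from h import *
plan((.5833,.0795,.2,90),(.5833,.0795,.2,50))
```

```text
t 1.1 p [ 0.4972 -0.1902  0.2769] yaw -7.1 zax [ 0. -0. -1.] F [-0.1 -0.7  0.4] w 46.4 q [ 0.56  0.28 -0.37  1.71  0.11  1.17  0.03]
  -> [0.1041, -0.5566, 0.1537] [0.0003, -0.0, -1.6184]
  -> [0.1041, -0.5566, 0.1537] [0.0003, -0.0001, -0.9517]
```

Call:
{"api": "play_rows", "payload": {"rows": [[[0.1,-0.2,0],[0,0,-0.3],0],[[0.1,-0.4,0.05],[0,0,-0.6],0],[[0.104,-0.55,0.1],[0,0,-0.8],0],[[0.104,-0.556,0.15],[0,0,-0.95],0],[[0.104,-0.556,0.15],[0,0,-1],0],[[0.104,-0.556,0.15],[0,0,-1],0],[[0.104,-0.556,0.15],[0,0,-1],0],[[0.104,-0.556,0.15],[0,0,-1],0]]}}

```text
clock: 1.9
position: [0.5832, 0.0787, 0.201]
ee_rot: [-2.811, -1.399, 0.003]
force: [0.5, -1.4, -0.3]
width: 0.498
```

Run:
```python
from h import *
plan((.5833,.0795,.2,90),(.5833,.0795,.125,90))
```

```text
t 1.9 p [0.5832 0.0787 0.201 ] yaw 52.9 zax [-0.002  0.    -1.   ] F [ 0.5 -1.4 -0.3] w 45.8 q [ 0.22  0.49 -0.65  1.67  0.32  1.1   0.41]
  -> [0.0014, -0.0007, 0.002] [-0.0022, 0.0003, -0.6181]
  -> [0.0016, -0.0004, 0.152] [-0.0022, 0.0003, -0.6181]
```

Call:
{"api": "play_rows", "payload": {"rows": [[[0.001,0,0],[0,0,-0.3],0],[[0.001,0,0],[0,0,-0.62],0],[[0.001,0,0],[0,0,-0.62],0],[[0.001,0,0.03],[0,0,-0.62],-0.3],[[0.001,0,0.06],[0,0,-0.62],-0.3],[[0.001,0,0.06],[0,0,-0.62],-0.3],[[0.001,0,0.06],[0,0,-0.62],-0.3],[[0.001,0,0.06],[0,0,-0.62],-0.3]]}}

```text
clock: 2.7
position: [0.5845, 0.0773, 0.1731]
ee_rot: [2.229, 2.213, 0.001]
force: [0.3, -0.4, 0.1]
width: 0.349
```

Run:
```python
from h import *
plan((.5833,.0795,.125,90))
snap("scene","s1",(230,170,370,290),5)
snap("top","t1",(190,170,300,260),6)
```

```text
t 2.7 p [0.5845 0.0773 0.1731] yaw 89.6 zax [ 0.001 -0.    -1.   ] F [ 0.3 -0.4  0.1] w 32.1 q [ 0.31  0.56 -0.78  1.69  0.44  1.07  0.95]
  -> [0.0044, -0.0026, 0.0962] [0.0012, 0.0002, -0.0067]
```

View pics/s1.png

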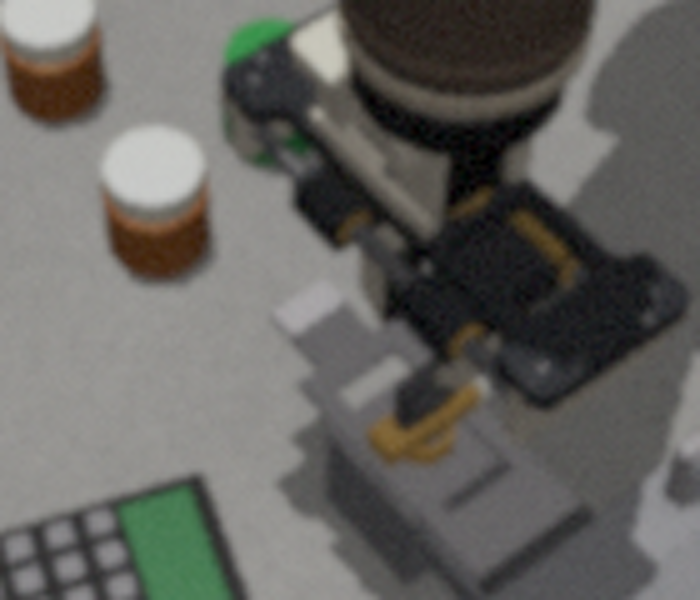

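Call:
{"api": "play_rows", "payload": {"rows": [[[0.004,-0.002,0.05],[0,0,0],-0.3],[[0.004,-0.002,0.098],[0,0,0],-0.3],[[0.004,-0.002,0.098],[0,0,0],-0.3],[[0.004,-0.002,0.098],[0,0,0],-0.3]]}}

```text
clock: 3.2
position: [0.5832, 0.0799, 0.1238]
ee_rot: [-2.225, -2.217, 0.0]
force: [0.2, 0.2, -0.0]
width: 0.347
```

Call:
{"api": "play_rows", "payload": {"rows": [[[0,0,0],[0,0,0],-1],[[0,0,0],[0,0,0],-1],[[0,0,0],[0,0,0],-1],[[0,0,0],[0,0,0],-1]], "newtons": 15}}

```text
clock: 3.6
position: [0.5834, 0.0798, 0.1237]
ee_rot: [2.225, 2.217, 0.001]
force: [-0.7, -0.8, 3.2]
width: 0.085
```

Run:
```python
from h import *
plan((.5833,.0795,.125,90))
```

```text
t 3.6 p [0.5834 0.0798 0.1237] yaw 89.8 zax [ 0.001  0.    -1.   ] F [-0.7 -0.8  3.2] w 7.8 q [ 0.28  0.61 -0.75  1.75  0.49  0.98  0.91]
  -> [-0.0006, -0.0001, -0.0026] [0.0009, -0.0001, -0.0033]
```

Call:
{"api": "play_rows", "payload": {"rows": [[[0,0,0],[0,0,0.14],-1],[[0,0,0],[0,0,0.28],-1],[[0,0,0],[0,0,0.42],-1],[[0,0,0],[0,0,0.56],-1],[[0,0,0],[0,0,0.7],-1],[[0,0,0],[0,0,0.84],-1],[[0,0,0],[0,0,0.98],-1],[[0,0,0],[0,0,1],-1],[[0,0,0],[0,0,1],-1]]}}

```text
clock: 4.5
position: [0.5835, 0.0798, 0.1237]
ee_rot: [3.034, 0.813, 0.002]
force: [-0.5, -2.2, 6.1]
width: 0.089
```

Run:
```python
from h import *
plan((.5833,.0795,.124,2)); print(arm.observe()["ft_torque"])
```

```text
t 4.5 p [0.5835 0.0798 0.1237] yaw 30.0 zax [ 0.001 -0.    -1.   ] F [-0.5 -2.2  6.1] w 8.2 q [ 0.12  0.54 -0.49  1.76  0.31  0.92  0.02]
  -> [-0.0005, 0.0003, -0.0005] [0.0006, -0.0009, 0.4666]
[-0.24678886 -0.06369769  0.06456084]
```

Call:
{"api": "play_rows", "payload": {"rows": [[[0,0,0],[0,0,0.14],-1],[[0,0,0],[0,0,0.28],-1],[[0,0,0],[0,0,0.42],-1],[[0,0,0],[0,0,0.47],-1],[[0,0,0],[0,0,0.47],-1]]}}

```text
clock: 5.0
position: [0.5835, 0.0797, 0.1237]
ee_rot: [3.141, 0.047, 0.002]
force: [-0.5, -0.1, 6.5]
width: 0.083
```

Run:
```python
from h import *
plan((.5833,.0795,.124,2)); print(arm.observe()["ft_torque"])
snap("scene","s2",(230,170,370,290),5)
```

```text
t 5.0 p [0.5835 0.0797 0.1237] yaw 1.7 zax [ 0.001 -0.    -1.   ] F [-0.5 -0.1  6.5] w 7.6 q [ 0.03  0.52 -0.37  1.77  0.23  0.9  -0.41]
  -> [-0.0003, 0.0005, -0.0006] [0.0002, -0.0009, -0.0045]
[-0.29963349  0.03073266 -0.07198099]
```

View pics/s2.png

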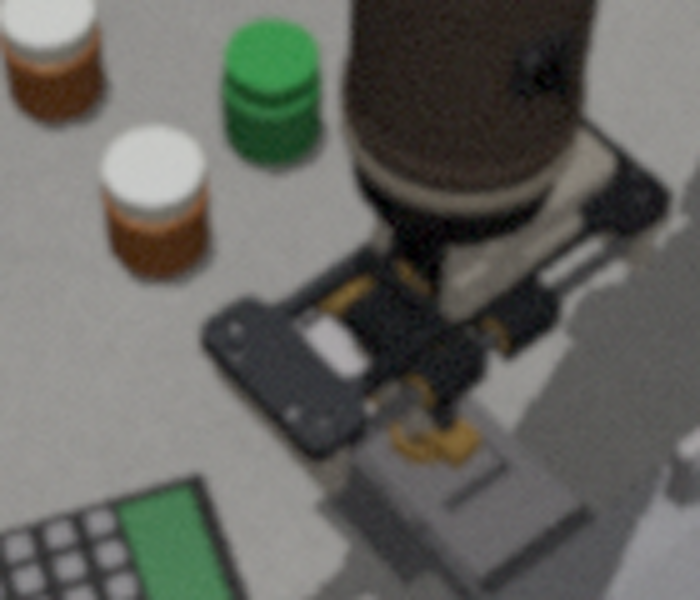

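Call:
{"api": "play_rows", "payload": {"rows": [[[0,0,0],[0,0,0],-0.2],[[0,0,0],[0,0,0],0],[[0,0,0],[0,0,0.0],0.2],[[0,0,-0.1],[0,0,0.0],0.3],[[0,0.0,-0.15],[0,0,0.0],0.3],[[0,0.1,-0.15],[0,0,0.03],0.3],[[0,0.165,-0.15],[0,0,0.03],0.3],[[0,0.165,-0.15],[0,0,0.03],0.3],[[0,0.165,-0.1],[0,0,0.03],0.3],[[0,0.165,-0.1],[0,0,0.03],0.3]]}}

```text
clock: 6.05
position: [0.5835, -0.0027, 0.1706]
ee_rot: [-3.142, 0.004, 0.008]
force: [-0.9, -0.1, 0.4]
width: 0.647
```

Run:
```python
from h import *
plan((.5835,-.0012,.0825,0))
p,d=snap("top","t2",(190,170,300,260),6)
P=pts("top",d).reshape(-1,3);s=P[(abs(P[:,0]-.584)<.05)&(P[:,1]>-.05)&(P[:,1]<.13)]
```

```text
t 6.0 p [ 0.5835 -0.0027  0.1706] yaw -0.1 zax [-0.005  0.    -1.   ] F [-0.9 -0.1  0.4] w 59.5 q [ 0.17  0.46 -0.36  1.73  0.19  0.99 -0.26]
  -> [0.0009, -0.0031, 0.1761] [-0.0, 0.0046, -0.0024]
```

View pics/t2.png

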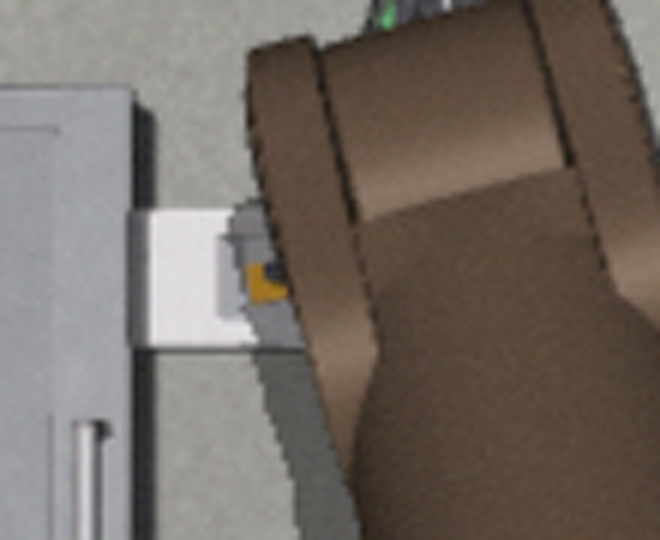

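The top view is mostly hidden by the arm; only the staple end shows at (265,285), lying along the strap. I go down over the tongue and pinch it.

Call:
{"api": "play_rows", "payload": {"rows": [[[0,-0.003,0.08],[0,0,0],0.3],[[0.001,-0.003,0.16],[0,0,0],0.3],[[0.001,-0.003,0.176],[0,0,0],0.3],[[0.001,-0.003,0.176],[0,0,0],0.0],[[0.001,-0.003,0.176],[0,0,0],-0.4],[[0.001,-0.003,0.176],[0,0,0],-0.5],[[0.001,-0.003,0.176],[0,0,0],-0.5],[[0.001,-0.003,0.176],[0,0,0],-0.5]], "newtons": 12}}

```text
clock: 6.9
position: [0.5845, -0.0011, 0.0863]
ee_rot: [3.141, -0.005, -0.003]
force: [-8.7, 0.7, 8.8]
width: 0.346
```

Run:
```python
from h import *
L=[]
for th in (.15,.3,.5,.7,.9,1.1,1.3,1.5,1.7,1.9,2.1,2.3,2.45):
    L.append((.5835,.1548-.156*np.cos(th),.0935+.156*np.sin(th)-.011,0))
plan(*L)
```

```text
t 6.9 p [ 0.5845 -0.0011  0.0863] yaw -0.2 zax [-0.002 -0.    -1.   ] F [-8.7  0.7  8.8] w 31.9 q [ 0.15  0.56 -0.33  1.81  0.24  0.82 -0.31]
  -> [-0.002, -0.0032, -0.039] [0.0004, 0.0019, -0.0029]
  -> [-0.0021, -0.0136, -0.0845] [0.0004, 0.0019, -0.0029]
  -> [-0.0023, -0.0379, -0.1419] [0.0004, 0.0019, -0.0029]
  -> [-0.0025, -0.073, -0.1934] [0.0004, 0.0019, -0.0029]
  -> [-0.0028, -0.1177, -0.2368] [0.0004, 0.0019, -0.0029]
  -> [-0.003, -0.1701, -0.2705] [0.0004, 0.0019, -0.0029]
  -> [-0.0032, -0.2281, -0.2931] [0.0004, 0.0019, -0.0029]
  -> [-0.0034, -0.2895, -0.3037] [0.0004, 0.0019, -0.0029]
  -> [-0.0036, -0.3518, -0.3019] [0.0004, 0.0019, -0.0029]
  -> [-0.0038, -0.4125, -0.2877] [0.0004, 0.0019, -0.0029]
  -> [-0.0039, -0.4691, -0.2618] [0.0004, 0.0019, -0.0029]
  -> [-0.004, -0.5195, -0.2252] [0.0004, 0.0019, -0.0029]
  -> [-0.004, -0.5519, -0.1915] [0.0004, 0.0019, -0.0029]
```

Call:
{"api": "play_rows", "payload": {"rows": [[[-0.002,-0.003,-0.03],[0,0,0],-0.5],[[-0.002,-0.01,-0.075],[0,0,0],-0.5],[[-0.002,-0.025,-0.12],[0,0,0],-0.5],[[-0.002,-0.05,-0.165],[0,0,0],-0.5],[[-0.002,-0.073,-0.193],[0,0,0],-0.5],[[-0.002,-0.117,-0.237],[0,0,0],-0.5],[[-0.002,-0.17,-0.27],[0,0,0],-0.5],[[-0.002,-0.228,-0.293],[0,0,0],-0.5],[[-0.002,-0.29,-0.304],[0,0,0],-0.5],[[-0.002,-0.29,-0.304],[0,0,0],-0.5]]}}

```text
clock: 7.9
position: [0.5838, 0.1501, 0.24]
ee_rot: [-3.138, -0.006, -0.002]
force: [-9.3, 0.2, 11.8]
width: 0.347
```

Run:
```python
from h import *
L=[]
for th in (1.5,1.7,1.9,2.1,2.3,2.45):
    L.append((.5835,.1548-.156*np.cos(th),.0935+.156*np.sin(th)-.011,0))
plan(*L)
snap("scene","s3",(230,100,370,290),4)
```

```text
t 7.9 p [0.5838 0.1501 0.24  ] yaw 0.2 zax [ 0.001  0.004 -1.   ] F [-9.3  0.2 11.8] w 31.9 q [-0.06  0.43 -0.4   1.6   0.18  1.15 -0.49]
  -> [-0.0006, 0.0126, 0.0038] [-0.0035, -0.001, 0.0034]
  -> [-0.0004, -0.0497, 0.0058] [-0.0035, -0.001, 0.0034]
  -> [-0.0002, -0.1103, 0.0202] [-0.0035, -0.001, 0.0034]
  -> [-0.0, -0.1668, 0.0463] [-0.0035, -0.001, 0.0034]
  -> [0.0001, -0.2171, 0.0832] [-0.0035, -0.001, 0.0034]
  -> [0.0002, -0.2494, 0.117] [-0.0035, -0.001, 0.0034]
```

View pics/s3.png

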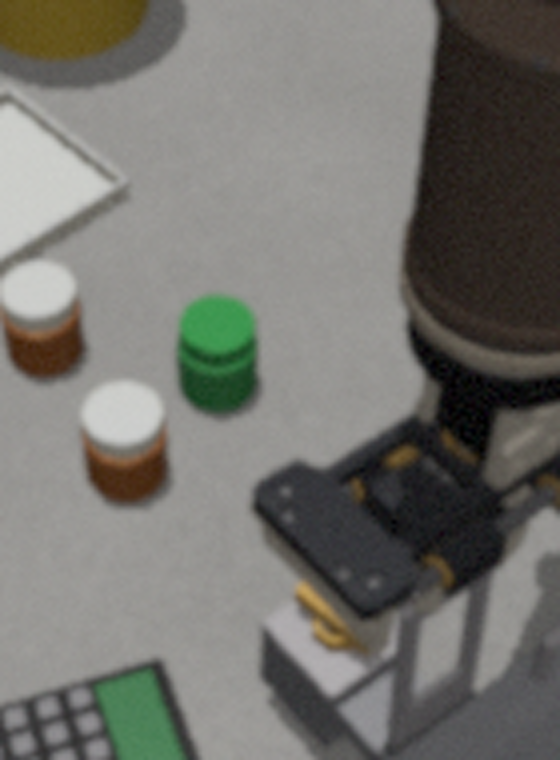

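Call:
{"api": "play_rows", "payload": {"rows": [[[0,-0.05,0.003],[0,0,0],-0.5],[[0,-0.11,0.018],[0,0,0],-0.5],[[0,-0.14,0.03],[0,0,0],-0.5],[[0,-0.167,0.046],[0,0,0],-0.5],[[0,-0.217,0.083],[0,0,0],-0.5],[[0,-0.249,0.117],[0,0,0],-0.5],[[0,-0.249,0.117],[0,0,0],-0.5],[[0,-0.249,0.117],[0,0,0],0.3],[[0,-0.249,0.117],[0,0,0],0.3],[[0,-0.249,0.117],[0,0,0],0.3]]}}

```text
clock: 8.95
position: [0.5865, 0.268, 0.1797]
ee_rot: [-3.141, 0.006, -0.003]
force: [-0.0, -0.6, -0.5]
width: 0.562
```

Run:
```python
from h import *
plan((.4785,.171,.27,90),(.4785,.171,.1195,90))
snap("scene","s4",(230,170,440,330),3.5)
```

```text
t 8.9 p [0.5865 0.268  0.1797] yaw -0.2 zax [ 0.002  0.    -1.   ] F [-0.  -0.6 -0.5] w 51.7 q [-0.25  0.55 -0.39  1.56  0.23  1.07 -0.71]
  -> [-0.2149, 0.1948, -0.181] [0.0011, -0.0016, -1.5038]
  -> [-0.2154, 0.1949, 0.12] [0.0011, -0.0016, -1.5038]
```

View pics/s4.png

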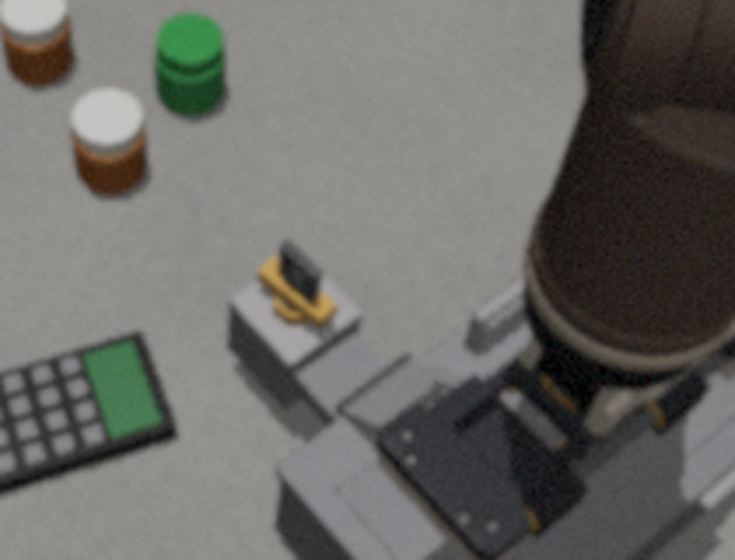

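Call:
{"api": "play_rows", "payload": {"rows": [[[0,0,-0.1],[0,0,0],0.3],[[0,0.0,-0.2],[0,0,0.0],0.3],[[0,0.0,-0.2],[0,0,-0.14],0],[[-0.1,0.1,-0.2],[0,0,-0.28],0],[[-0.2,0.19,-0.2],[0,0,-0.42],0],[[-0.215,0.195,-0.2],[0,0,-0.56],0],[[-0.215,0.195,-0.18],[0,0,-0.7],0],[[-0.215,0.195,-0.18],[0,0,-0.85],0],[[-0.215,0.195,-0.18],[0,0,-1],0],[[-0.215,0.195,-0.18],[0,0,-1],0]]}}

```text
clock: 10.0
position: [0.4782, 0.1705, 0.2691]
ee_rot: [2.721, 1.569, 0.001]
force: [0.1, 0.0, -0.3]
width: 0.503
```

Run:
```python
from h import *
plan((.4785,.171,.27,90),(.4785,.171,.1195,90))
```

```text
t 10.0 p [0.4782 0.1705 0.2691] yaw 59.9 zax [ 0.001 -0.    -1.   ] F [ 0.1  0.  -0.3] w 46.3 q [ 0.07  0.29 -0.65  1.76  0.19  1.15  0.41]
  -> [0.0011, -0.0, -0.0019] [0.0008, -0.0001, -0.5014]
  -> [0.001, -0.0002, 0.2991] [0.0008, -0.0001, -0.5014]
```

Call:
{"api": "play_rows", "payload": {"rows": [[[0.001,0,0.0],[0,0,-0.15],0],[[0.001,0,0.05],[0,0,-0.3],0],[[0.001,0,0.1],[0,0,-0.5],0],[[0.001,0,0.2],[0,0,-0.5],0],[[0.001,0,0.28],[0,0,-0.5],0],[[0.001,0,0.298],[0,0,-0.5],0],[[0.001,0,0.298],[0,0,-0.5],-1],[[0.001,0,0.298],[0,0,-0.5],-1],[[0.001,0,0.298],[0,0,-0.5],-1],[[0.001,0,0.298],[0,0,-0.5],-1]], "newtons": 25}}

```text
clock: 11.0
position: [0.4792, 0.172, 0.1212]
ee_rot: [2.225, 2.216, 0.004]
force: [-0.2, -0.1, -0.8]
width: 0.199
```

```bash
cat >> h.py <<'E'
CX,CY=.5335,.2408
def handle(th,tilt=0,off=.011):
    # grasp point at bar; tilt rad = tool z tipped; tool yaw 90 (tool x=+y)
    y=CY+.08-.15*np.cos(th)+.045*np.sin(th); z=.0855+.15*np.sin(th)+.045*np.cos(th)
    Rt=R.from_rotvec([-tilt,0,0])*down(90)
    p=np.array([.4785,y,z])+off*Rt.as_matrix()[:,2]
    return (*p,Rt)
E
python3 - <<'E'
from h import *
plan(*[handle(t) for t in (0,.2,.4,.6,.8,1.0,1.2,1.4,1.57)])
E
```

```text
t 11.0 p [0.4792 0.172  0.1212] yaw 89.8 zax [ 0.003  0.001 -1.   ] F [-0.2 -0.1 -0.8] w 18.3 q [ 0.06  0.47 -0.68  1.95  0.39  0.85  0.74]
  -> [-0.0024, -0.0014, 0.0035] [0.0027, -0.0006, -0.0037]
  -> [0.0215, -0.0013, -0.0543] [0.0027, -0.0006, -0.0037]
  -> [0.0564, -0.0013, -0.1062] [0.0027, -0.0006, -0.0037]
  -> [0.101, -0.0014, -0.1501] [0.0027, -0.0006, -0.0037]
  -> [0.1533, -0.0015, -0.1844] [0.0027, -0.0006, -0.0037]
  -> [0.2114, -0.0016, -0.2075] [0.0027, -0.0006, -0.0037]
  -> [0.273, -0.0018, -0.2186] [0.0027, -0.0006, -0.0037]
  -> [0.3355, -0.0021, -0.2173] [0.0027, -0.0006, -0.0037]
  -> [0.3875, -0.0023, -0.2064] [0.0027, -0.0006, -0.0037]
```

Fingers still closing (18 mm); let them finish.

Call:
{"api": "play_rows", "payload": {"rows": [[[0,0,0.003],[0,0,0],-1],[[0,0,0.003],[0,0,0],-1],[[0,0,0.003],[0,0,0],-1]]}}

```text
clock: 11.3
position: [0.479, 0.1703, 0.119]
ee_rot: [2.225, 2.215, -0.0]
force: [-0.3, -5.0, 8.4]
width: 0.098
```

Run:
```python
from h import *
plan(*[handle(t) for t in (0,.2,.4,.6,.8,1.0,1.2,1.4,1.57)])
```

```text
t 11.3 p [0.479  0.1703 0.119 ] yaw 89.7 zax [ 0.002 -0.002 -1.   ] F [-0.3 -5.   8.4] w 9.0 q [ 0.06  0.47 -0.68  1.95  0.39  0.85  0.74]
  -> [0.001, -0.001, -0.001] [0.0015, 0.0017, -0.0044]
  -> [0.0248, -0.001, -0.0588] [0.0015, 0.0017, -0.0044]
  -> [0.0596, -0.0011, -0.1108] [0.0015, 0.0017, -0.0044]
  -> [0.104, -0.0012, -0.1548] [0.0015, 0.0017, -0.0044]
  -> [0.1562, -0.0014, -0.1892] [0.0015, 0.0017, -0.0044]
  -> [0.2143, -0.0017, -0.2124] [0.0015, 0.0017, -0.0044]
  -> [0.2758, -0.0019, -0.2237] [0.0015, 0.0017, -0.0044]
  -> [0.3383, -0.0022, -0.2225] [0.0015, 0.0017, -0.0044]
  -> [0.3904, -0.0025, -0.2117] [0.0015, 0.0017, -0.0044]
```

Call:
{"api": "play_rows", "payload": {"rows": [[[0.01,0,-0.03],[0,0,0],-1],[[0.025,0,-0.059],[0,0,0],-1],[[0.04,0,-0.087],[0,0,0],-1],[[0.06,0,-0.111],[0,0,0],-1],[[0.08,0,-0.134],[0,0,0],-1],[[0.104,0,-0.155],[0,0,0],-1],[[0.13,0,-0.174],[0,0,0],-1],[[0.156,0,-0.189],[0,0,0],-1],[[0.185,0,-0.202],[0,0,0],-1],[[0.185,0,-0.202],[0,0,0],-1]]}}

```text
clock: 12.3
position: [0.4789, 0.264, 0.2217]
ee_rot: [2.223, 2.215, 0.001]
force: [-6.0, -8.0, 24.2]
width: 0.098
```

Run:
```python
from h import *
plan(*[handle(t) for t in (.8,.9,1.0,1.1,1.2,1.3,1.4,1.5,1.57,1.65)])
snap("scene","s5",(230,170,440,330),3.5)
```

```text
t 12.3 p [0.4789 0.264  0.2217] yaw 89.8 zax [ 0.003 -0.002 -1.   ] F [-6.  -8.  24.2] w 9.0 q [-0.06  0.42 -0.73  1.74  0.31  1.1   0.67]
  -> [-0.0308, -0.0007, 0.0166] [0.0024, 0.0019, -0.0033]
  -> [-0.0024, -0.0008, 0.0036] [0.0024, 0.0019, -0.0033]
  -> [0.0272, -0.0008, -0.0066] [0.0024, 0.0019, -0.0033]
  -> [0.0577, -0.0009, -0.0138] [0.0024, 0.0019, -0.0033]
  -> [0.0887, -0.001, -0.0179] [0.0024, 0.0019, -0.0033]
  -> [0.12, -0.0011, -0.0189] [0.0024, 0.0019, -0.0033]
  -> [0.1513, -0.0013, -0.0167] [0.0024, 0.0019, -0.0033]
  -> [0.1821, -0.0014, -0.0115] [0.0024, 0.0019, -0.0033]
  -> [0.2034, -0.0015, -0.006] [0.0024, 0.0019, -0.0033]
  -> [0.2271, -0.0016, 0.0021] [0.0024, 0.0019, -0.0033]
```

View pics/s5.png

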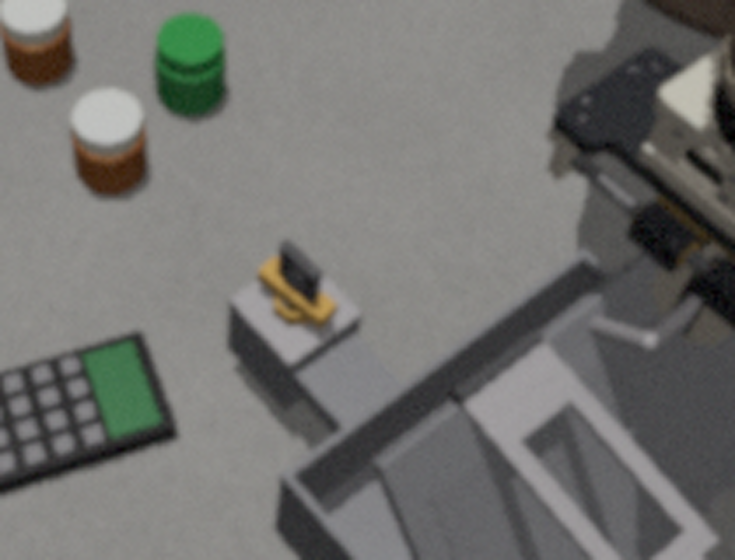

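Call:
{"api": "play_rows", "payload": {"rows": [[[0.027,0,-0.008],[0,0,0],-1],[[0.058,0,-0.014],[0,0,0],-1],[[0.089,0,-0.018],[0,0,0],-1],[[0.12,0,-0.019],[0,0,0],-1],[[0.151,0,-0.017],[0,0,0],-1],[[0.182,0,-0.012],[0,0,0],-1],[[0.203,0,-0.006],[0,0,0],-1],[[0.212,0,-0.003],[0,0,0],-1],[[0.212,0,-0.003],[0,0,0],-1]]}}

```text
clock: 13.25
position: [0.4787, 0.3716, 0.2208]
ee_rot: [-2.223, -2.218, -0.003]
force: [-0.1, 3.8, 0.6]
width: 0.098
```

Run:
```python
from h import *
plan(*[handle(t) for t in (1.57,1.65)])
snap("top","t5",(120,130,300,310),4)
```

```text
t 13.2 p [0.4787 0.3716 0.2208] yaw 89.9 zax [ 0.     0.002 -1.   ] F [-0.1  3.8  0.6] w 9.0 q [-0.27  0.52 -0.72  1.6   0.36  1.16  0.51]
  -> [-0.0118, -0.0003, -0.0076] [0.0003, -0.0019, -0.002]
  -> [0.0119, -0.0004, 0.0006] [0.0003, -0.0019, -0.002]
```

View pics/t5.png

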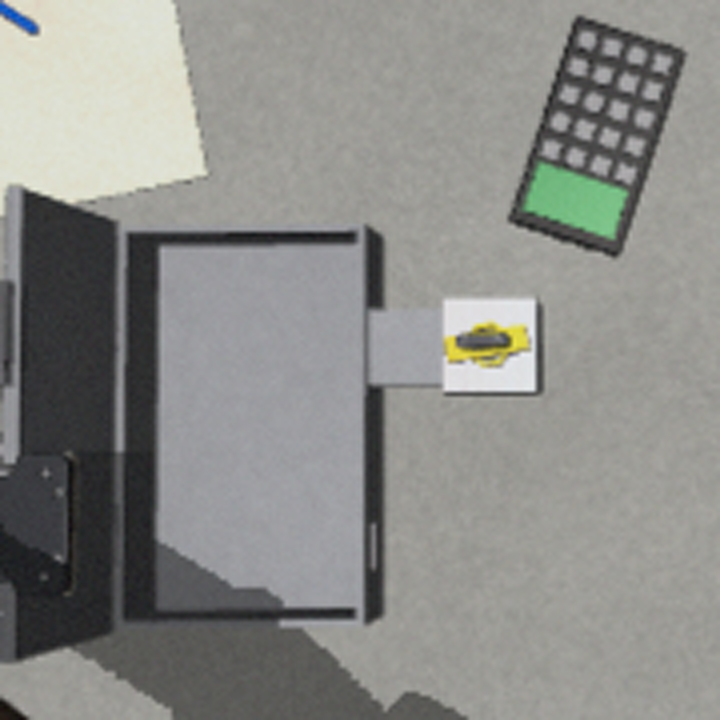

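Call:
{"api": "play_rows", "payload": {"rows": [[[0,0,0],[0,0,0],-0.46],[[0,0,0],[0,0,0],-0.46],[[0,0,0],[0,0,0],-0.46],[[0,0,-0.08],[0,0,0],-0.46],[[0,0,-0.16],[0,0,0],-0.46],[[0,0,-0.2],[0,0,0],0],[[-0.1,0,-0.2],[0,0,0.0],0.5],[[-0.2,0,-0.2],[0,0,0.1],0.63],[[-0.3,0,-0.2],[0,0,0.2],0.63],[[-0.4,0,-0.2],[0,0,0.34],0.63]]}}

```text
clock: 14.3
position: [0.4778, 0.1677, 0.3206]
ee_rot: [2.587, 1.782, -0.0]
force: [0.4, -0.6, 0.2]
width: 0.656
```

```bash
cat >> h.py <<'E'
def jars(p):
    hsv=cv2.cvtColor(p,cv2.COLOR_RGB2HSV)
    m=((hsv[...,1]<45)&(hsv[...,2]>170)).astype(np.uint8)
    for c in cv2.findContours(m,0,1)[0]:
        a=cv2.contourArea(c);(u,v),(w,h),_=cv2.minAreaRect(c)
        if 120<a<500 and max(w,h)<27 and 100<u<440:
            M=cv2.moments(c);u,v=M["m10"]/a,M["m01"]/a
            print("jar px",round(u,1),round(v,1),"a",a,ray("top",u,v,.064).round(4))
    m=((hsv[...,0]>45)&(hsv[...,0]<80)&(hsv[...,1]>150)).astype(np.uint8)
    for c in cv2.findContours(m,0,1)[0]:
        if cv2.contourArea(c)>100: r=cv2.minAreaRect(c);print("green",r[0],ray("top",*r[0],.06).round(3))
E
python3 - <<'E'
from h import *
p,d=snap("top","t6"); jars(p); np.savez("t6.npz",p=p,d=d)
plan((.5786,-.139,.2,0),(.5786,-.139,.023,0))
E
```

```text
jar px 196.7 260.0 a 153.0 [0.47   0.1999 0.064 ]
jar px 372.6 224.1 a 274.0 [ 0.562  -0.2613  0.064 ]
jar px 325.5 217.9 a 279.5 [ 0.5789 -0.1379  0.064 ]
jar px 366.0 168.1 a 175.0 [ 0.7103 -0.2463  0.064 ]
green (333.0, 253.5) [ 0.485 -0.157  0.06 ]
t 14.3 p [0.479  0.1584 0.3202] yaw 68.0 zax [-0.    -0.006 -1.   ] F [ 0.8 -7.5 -1.6] w 64.1 q [ 0.1   0.24 -0.65  1.68  0.16  1.27  0.6 ]
  -> [-0.4755, 0.4068, 0.2441] [0.005, 0.0039, 1.1335]
  -> [-0.4734, 0.4061, 0.5981] [0.005, 0.0039, 1.1335]
```

View pics/t6.png

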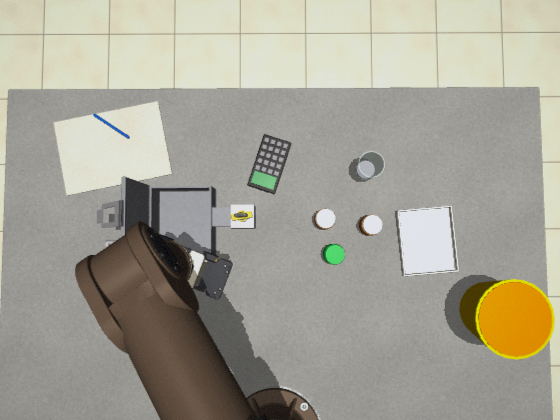

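Call:
{"api": "play_rows", "payload": {"rows": [[[-0.05,0.05,0],[0,0,0.14],0.63],[[-0.13,0.11,0.0],[0,0,0.28],0.63],[[-0.2,0.18,0.05],[0,0,0.42],0.63],[[-0.28,0.24,0.1],[0,0,0.56],0.63],[[-0.35,0.3,0.15],[0,0,0.7],0.63],[[-0.43,0.37,0.2],[0,0,0.84],0.63],[[-0.475,0.407,0.24],[0,0,1],0.63],[[-0.475,0.407,0.24],[0,0,1],0.63],[[-0.475,0.407,0.24],[0,0,1],0.63]]}}

```text
clock: 15.25
position: [0.5845, -0.1255, 0.1992]
ee_rot: [-3.131, -0.254, 0.004]
force: [-0.1, 0.4, -0.6]
width: 0.815
```

Run:
```python
from h import *
plan((.5786,-.139,.1,0),(.5786,-.139,.023,0))
```

```text
t 15.2 p [ 0.5845 -0.1255  0.1992] yaw 9.3 zax [-0.003 -0.    -1.   ] F [-0.1  0.4 -0.6] w 75.0 q [ 0.34  0.45 -0.31  1.66  0.15  1.06  0.14]
  -> [-0.0155, 0.0249, 0.1984] [-0.0002, 0.0026, 0.1548]
  -> [-0.0151, 0.0249, 0.3524] [-0.0002, 0.0026, 0.1548]
```

Call:
{"api": "play_rows", "payload": {"rows": [[[-0.0155,0.025,0.0],[0,0,0.155],0.63],[[-0.0155,0.025,0.08],[0,0,0.155],0.63],[[-0.0155,0.025,0.16],[0,0,0.155],0.63],[[-0.0155,0.025,0.24],[0,0,0.155],0.63],[[-0.0155,0.025,0.31],[0,0,0.155],0.63],[[-0.0155,0.025,0.352],[0,0,0.155],0.63],[[-0.0155,0.025,0.352],[0,0,0.155],0.63],[[-0.0155,0.025,0.352],[0,0,0.155],0.0],[[-0.0155,0.025,0.352],[0,0,0.155],0.0],[[-0.0155,0.025,0.352],[0,0,0.155],0.0]], "newtons": 20}}

```text
clock: 16.25
position: [0.5804, -0.1373, 0.0264]
ee_rot: [3.141, 0.004, 0.003]
force: [1.5, 1.2, 7.5]
width: 0.609
```

Run:
```python
from h import *
plan((.475,.23,.2,0),(.475,.23,.03,0))
```

```text
t 16.2 p [ 0.5804 -0.1373  0.0264] yaw 0.1 zax [ 0.002 -0.    -1.   ] F [1.5 1.2 7.5] w 56.0 q [ 0.3   0.64 -0.23  1.83  0.22  0.69 -0.05]
  -> [-0.2082, -0.7349, -0.3479] [0.0004, -0.002, 0.0024]
  -> [-0.209, -0.7351, -0.0079] [0.0004, -0.002, 0.0024]
```

Call:
{"api": "play_rows", "payload": {"rows": [[[0,0,-0.1],[0,0,0],0],[[0,0,-0.2],[0,0,0],0],[[-0.02,0,-0.3],[0,0,0],0],[[-0.05,-0.1,-0.38],[0,0,0],0],[[-0.08,-0.2,-0.4],[0,0,0],0],[[-0.11,-0.3,-0.4],[0,0,0],0],[[-0.14,-0.4,-0.4],[0,0,0],0],[[-0.17,-0.5,-0.4],[0,0,0],0],[[-0.2,-0.6,-0.4],[0,0,0],0],[[-0.208,-0.7,-0.4],[0,0,0],0]]}}

```text
clock: 17.25
position: [0.4775, 0.1881, 0.2258]
ee_rot: [3.141, 0.003, 0.002]
force: [0.8, 1.3, -2.1]
width: 0.604
```

Call:
{"api": "play_rows", "payload": {"rows": [[[0,-0.034,0],[0,0,0],0],[[0,-0.034,0],[0,0,0],0],[[0,-0.034,0],[0,0,0],0]]}}

```text
clock: 17.55
position: [0.4789, 0.2032, 0.2251]
ee_rot: [3.141, 0.004, 0.001]
force: [0.0, -0.5, -1.7]
width: 0.609
```

Run:
```python
from h import *
plan((.475,.23,.08,0),(.475,.23,.032,0))
p,d=snap("top","t7",(120,130,420,310),2.6); jars(p)
```

```text
t 17.6 p [0.4789 0.2032 0.2251] yaw 0.2 zax [ 0.001 -0.    -1.   ] F [ 0.  -0.5 -1.7] w 56.0 q [-0.17  0.31 -0.43  1.81  0.15  1.05 -0.65]
  -> [-0.0078, -0.0537, 0.2901] [0.0005, -0.0007, 0.0026]
  -> [-0.0079, -0.0537, 0.3861] [0.0005, -0.0007, 0.0026]
jar px 368.5 206.9 a 277.0 [ 0.6075 -0.2514  0.064 ]
jar px 366.0 168.2 a 176.0 [ 0.7102 -0.2464  0.064 ]
green (333.0, 253.5) [ 0.485 -0.157  0.06 ]
```

View pics/t7.png

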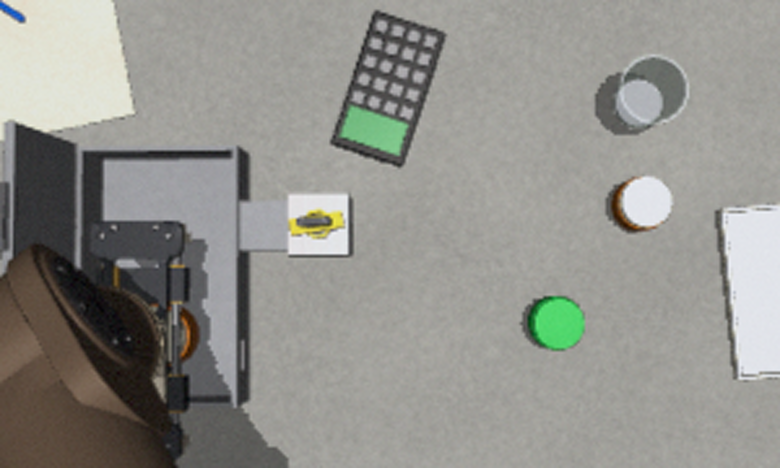

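Call:
{"api": "play_rows", "payload": {"rows": [[[-0.006,-0.054,0.05],[0,0,0],0],[[-0.007,-0.054,0.14],[0,0,0],0],[[-0.007,-0.054,0.23],[0,0,0],0],[[-0.007,-0.054,0.31],[0,0,0],0],[[-0.007,-0.054,0.36],[0,0,0],0],[[-0.007,-0.054,0.375],[0,0,0],0],[[-0.007,-0.054,0.375],[0,0,0],0]]}}

```text
clock: 18.3
position: [0.4754, 0.2292, 0.0367]
ee_rot: [3.14, 0.0, -0.002]
force: [0.5, -0.5, -2.2]
width: 0.603
```

Run:
```python
from h import *
plan((.475,.23,.0315,0))
```

```text
t 18.3 p [0.4754 0.2292 0.0367] yaw 0.0 zax [-0.001 -0.001 -1.   ] F [ 0.5 -0.5 -2.2] w 55.5 q [-0.29  0.56 -0.36  1.98  0.31  0.65 -0.85]
  -> [-0.0009, -0.0017, 0.0104] [0.0012, 0.0011, 0.0003]
```

Call:
{"api": "play_rows", "payload": {"rows": [[[0,0,0.006],[0,0,0],0],[[0,0,0.011],[0,0,0],0],[[0,0,0.011],[0,0,0],0],[[0,0,0.011],[0,0,0],0]]}}

```text
clock: 18.7
position: [0.4757, 0.2307, 0.0323]
ee_rot: [-3.141, -0.003, -0.002]
force: [0.5, -0.0, -2.0]
width: 0.607
```

Call:
{"api": "play_rows", "payload": {"rows": [[[0,0,0.002],[0,0,0],0],[[0,0,0.003],[0,0,0],0],[[0,0,0.003],[0,0,0],0]]}}

```text
clock: 19.0
position: [0.4757, 0.2308, 0.0313]
ee_rot: [-3.142, -0.003, -0.002]
force: [-3.7, -1.7, 13.0]
width: 0.608
```

Call:
{"api": "play_rows", "payload": {"rows": [[[0,0,0],[0,0,0],0.55],[[0,0,0],[0,0,0],0.55],[[0,0,0],[0,0,0],0.55],[[0,0,-0.1],[0,0,0],0.55],[[0,0,-0.2],[0,0,0],0.55],[[0,0,-0.3],[0,0,0],0.63],[[0,0.05,-0.38],[0,0,0],0.63],[[0.05,0.15,-0.38],[0,0,0],0.63],[[0.1,0.25,-0.38],[0,0,-0.14],0.63],[[0.15,0.35,-0.38],[0,0,-0.28],0.63]]}}

```text
clock: 20.0
position: [0.541, 0.075, 0.2207]
ee_rot: [3.109, 0.452, 0.002]
force: [0.1, 0.8, 0.4]
width: 0.819
```

Run:
```python
from h import *
p,d=snap("top","t8",(120,130,420,310),2.6); jars(p)
plan((.6075,-.252,.2,90),(.6075,-.252,.2,60))
P=pts("top",d)
q=P[155:185,350:395];q=q[q[...,2]>.03];print(q.min(0),q.max(0))
```

```text
jar px 368.5 206.2 a 269.5 [ 0.6093 -0.2514  0.064 ]
jar px 366.0 168.2 a 174.0 [ 0.7101 -0.2462  0.064 ]
green (333.0, 253.5) [ 0.485 -0.157  0.06 ]
t 20.1 p [0.5446 0.0648 0.2199] yaw 16.9 zax [ 0.002 -0.005 -1.   ] F [ 3.7 -8.  -0.1] w 75.1 q [ 0.11  0.36 -0.43  1.75  0.18  1.06 -0.09]
  -> [-0.0637, 0.6426, 0.0433] [0.0047, 0.0033, -1.2184]
  -> [-0.0637, 0.6426, 0.0433] [0.0052, 0.0019, -0.7184]
[ 0.51871064 -0.28909725  0.03023434] [ 0.74629898 -0.0334701   1.30075126]
```

View pics/t8.png

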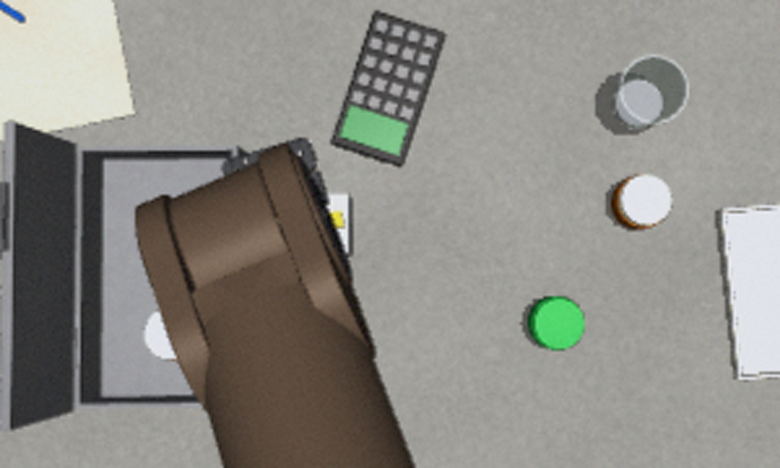

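Call:
{"api": "play_rows", "payload": {"rows": [[[0,0.1,0],[0,0,-0.14],0.63],[[0,0.2,0],[0,0,-0.28],0.63],[[-0.02,0.3,0],[0,0,-0.42],0.63],[[-0.04,0.4,0],[0,0,-0.56],0.63],[[-0.06,0.5,0.02],[0,0,-0.7],0.63],[[-0.062,0.6,0.04],[0,0,-0.84],0.63],[[-0.062,0.643,0.04],[0,0,-1],0.63],[[-0.062,0.643,0.04],[0,0,-1],0.63]]}}

```text
clock: 20.85
position: [0.5993, -0.2477, 0.1982]
ee_rot: [2.476, 1.934, -0.004]
force: [-0.3, -0.0, -0.6]
width: 0.817
```

Run:
```python
from h import *
plan((.609,-.252,.2,90),(.609,-.252,.023,90))
```

```text
t 20.9 p [ 0.5993 -0.2477  0.1982] yaw 76.0 zax [-0.002 -0.002 -1.   ] F [-0.3 -0.  -0.6] w 75.2 q [ 0.66  0.57 -0.56  1.52  0.32  1.15  1.37]
  -> [-0.0037, 0.0208, -0.0036] [-0.0018, 0.002, -0.2337]
  -> [-0.0029, 0.0214, 0.3504] [-0.0018, 0.002, -0.2337]
```

Call:
{"api": "play_rows", "payload": {"rows": [[[-0.004,0.021,0.0],[0,0,-0.14],0.63],[[-0.004,0.021,0.05],[0,0,-0.23],0.63],[[-0.004,0.021,0.12],[0,0,-0.23],0.63],[[-0.004,0.021,0.2],[0,0,-0.23],0.63],[[-0.003,0.021,0.28],[0,0,-0.23],0.63],[[-0.003,0.021,0.345],[0,0,-0.23],0.63],[[-0.003,0.021,0.345],[0,0,-0.23],0.63],[[-0.003,0.021,0.345],[0,0,-0.23],0.0],[[-0.003,0.021,0.345],[0,0,-0.23],0.0],[[-0.003,0.021,0.345],[0,0,-0.23],0.0]]}}

```text
clock: 21.85
position: [0.6114, -0.2452, 0.0298]
ee_rot: [2.22, 2.218, 0.002]
force: [-0.8, 0.3, -0.1]
width: 0.607
```

Run:
```python
from h import *
plan((.595,.23,.25,0),(.6,-.1,.25,0))
```

```text
t 21.9 p [ 0.6114 -0.2452  0.0298] yaw 90.0 zax [ 0.003 -0.001 -1.   ] F [-0.8  0.3 -0.1] w 55.9 q [ 0.64  0.77 -0.54  1.64  0.48  0.87  1.48]
  -> [0.9498, -0.0322, -0.4416] [0.0032, -0.0014, 1.4992]
  -> [0.2898, -0.0217, -0.4407] [0.0032, -0.0014, 1.4992]
```

Call:
{"api": "play_rows", "payload": {"rows": [[[0,0,-0.05],[0,0,0],0],[[0,0,-0.12],[0,0,0],0],[[0,0,-0.2],[0,0,0],0],[[0.03,0,-0.3],[0,0,0.1],0],[[0.08,-0.01,-0.38],[0,0,0.24],0],[[0.15,-0.015,-0.42],[0,0,0.38],0],[[0.23,-0.02,-0.44],[0,0,0.52],0],[[0.31,-0.02,-0.44],[0,0,0.66],0],[[0.39,-0.02,-0.44],[0,0,0.8],0],[[0.47,-0.025,-0.44],[0,0,0.94],0]]}}

```text
clock: 22.85
position: [0.5976, -0.0079, 0.2492]
ee_rot: [3.01, 0.898, 0.004]
force: [0.6, 0.2, -1.8]
width: 0.604
```

Run:
```python
from h import *
plan((.595,.23,.25,0))
```

```text
t 22.9 p [ 0.5976 -0.0079  0.2492] yaw 33.2 zax [ 0.002  0.    -1.   ] F [ 0.6  0.2 -1.8] w 55.6 q [ 0.24  0.42 -0.46  1.59  0.2   1.17  0.33]
  -> [0.2564, -0.4009, -0.0015] [0.0005, -0.0023, 0.5539]
```

Call:
{"api": "play_rows", "payload": {"rows": [[[0.05,-0.08,0],[0,0,0.12],0],[[0.1,-0.16,0],[0,0,0.25],0],[[0.15,-0.24,0],[0,0,0.4],0],[[0.2,-0.32,0],[0,0,0.55],0],[[0.256,-0.4,0],[0,0,0.555],0],[[0.256,-0.4,0],[0,0,0.555],0],[[0.256,-0.4,0],[0,0,0.555],0],[[0.256,-0.4,0],[0,0,0.555],0]]}}

```text
clock: 23.65
position: [0.5938, 0.2265, 0.2483]
ee_rot: [3.141, 0.007, 0.001]
force: [0.2, 0.2, -2.2]
width: 0.606
```

Run:
```python
from h import *
plan((.595,.228,.04,0))
p,d=snap("scene","s8",(230,100,440,330),2.6)
```

```text
t 23.6 p [0.5938 0.2265 0.2483] yaw 0.2 zax [ 0.001 -0.001 -1.   ] F [ 0.2  0.2 -2.2] w 55.7 q [-0.2   0.47 -0.37  1.5   0.18  1.2  -0.6 ]
  -> [0.002, -0.0031, 0.4165] [0.0005, -0.0008, 0.0041]
```

View pics/s8.png

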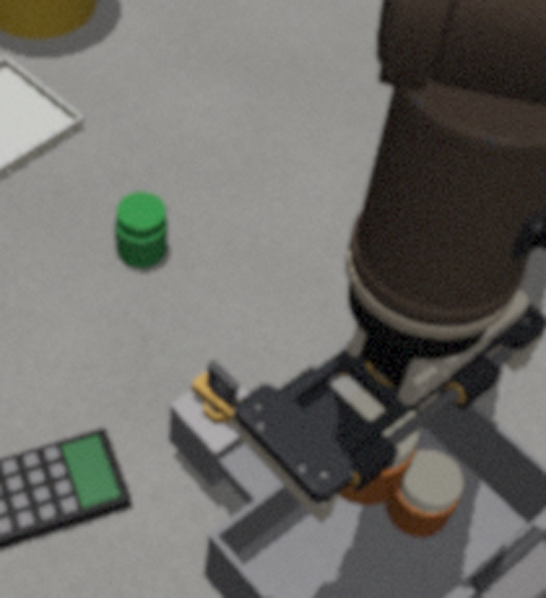

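Held jar at (375,470), the first jar upright in the chest at (430,490). Lower.

Call:
{"api": "play_rows", "payload": {"rows": [[[0.002,-0.003,0.08],[0,0,0],0],[[0.002,-0.003,0.16],[0,0,0],0],[[0.002,-0.003,0.25],[0,0,0],0],[[0.002,-0.003,0.33],[0,0,0],0],[[0.002,-0.003,0.39],[0,0,0],0],[[0.002,-0.003,0.41],[0,0,0],0],[[0.002,-0.003,0.418],[0,0,0],0],[[0.002,-0.003,0.42],[0,0,0],0]]}}

```text
clock: 24.5
position: [0.5956, 0.2289, 0.0388]
ee_rot: [-3.141, -0.006, -0.002]
force: [0.9, 0.8, -1.1]
width: 0.604
```

Call:
{"api": "play_rows", "payload": {"rows": [[[0,0,0],[0,0,0],0],[[0,0,0.003],[0,0,0],0],[[0,0,0.003],[0,0,0],0]]}}

```text
clock: 24.8
position: [0.5951, 0.2293, 0.037]
ee_rot: [-3.141, -0.008, -0.002]
force: [-1.0, 0.6, -1.8]
width: 0.605
```

Call:
{"api": "play_rows", "payload": {"rows": [[[0,0,0.002],[0,0,0],0],[[0,0,0.004],[0,0,0],0],[[0,0,0.004],[0,0,0],0]]}}

```text
clock: 25.1
position: [0.5948, 0.2293, 0.0347]
ee_rot: [-3.141, -0.008, -0.001]
force: [-2.9, 0.3, 5.1]
width: 0.605
```

Call:
{"api": "play_rows", "payload": {"rows": [[[0,0,0],[0,0,0],0.45],[[0,0,0],[0,0,0],0.45],[[0,0,0],[0,0,0],0.45],[[0,0,-0.1],[0,0,0],0.45],[[0,0,-0.2],[0,0,0],0.45],[[0,0,-0.3],[0,0,0],0.3],[[0,0.0,-0.4],[0,0,0],0.0],[[-0.1,0.0,-0.5],[0,0,0],0.0],[[-0.2,0.0,-0.5],[0,0,-0.14],-0.3],[[-0.22,0.0,-0.5],[0,0,-0.28],-0.46]]}}

```text
clock: 26.1
position: [0.4821, 0.2298, 0.2863]
ee_rot: [-3.104, -0.478, -0.004]
force: [0.0, 0.3, 0.1]
width: 0.374
```

Run:
```python
from h import *
plan((.4785,.33,.32,90))
p,d=snap("scene","s9",(230,150,520,390),2.6)
p,d=snap("top","t9",(60,130,420,310),2.2);jars(p)
# lid angle from handle in top view: depth points above .15 near lid
for n in("scene",):
    pass
P=pts("top",d).reshape(-1,3);s=P[(P[:,1]>.28)&(P[:,1]<.45)&(P[:,0]>.38)&(P[:,0]<.7)&(P[:,2]>.1)&(P[:,2]<.27)]
for z in (.11,.14,.17,.2,.23,.245):
    k=s[abs(s[:,2]-z)<.008]
    if len(k):print(z,len(k),k[:,1].min().round(4),np.median(k[:,1]).round(4),k[:,1].max().round(4))
```

```text
t 26.1 p [0.4821 0.2298 0.2863] yaw 17.5 zax [ 0.003  0.001 -1.   ] F [0.  0.3 0.1] w 34.4 q [-0.17  0.29 -0.48  1.69  0.14  1.2  -0.38]
  -> [0.0538, -0.1934, -0.0672] [0.0014, -0.0024, -1.2079]
jar px 187.9 256.2 a 146.5 [0.4801 0.2229 0.064 ]
jar px 184.2 212.1 a 281.0 [0.5956 0.2337 0.064 ]
jar px 366.0 168.1 a 175.0 [ 0.7103 -0.2463  0.064 ]
green (333.0, 253.5) [ 0.485 -0.157  0.06 ]
0.11 86 0.319 0.3213 0.3232
0.14 126 0.3204 0.3228 0.4329
0.17 125 0.3218 0.324 0.4113
0.2 122 0.3232 0.3252 0.3859
0.23 190 0.3235 0.3268 0.3617
0.245 286 0.325 0.3296 0.3505
```

View pics/s9.png

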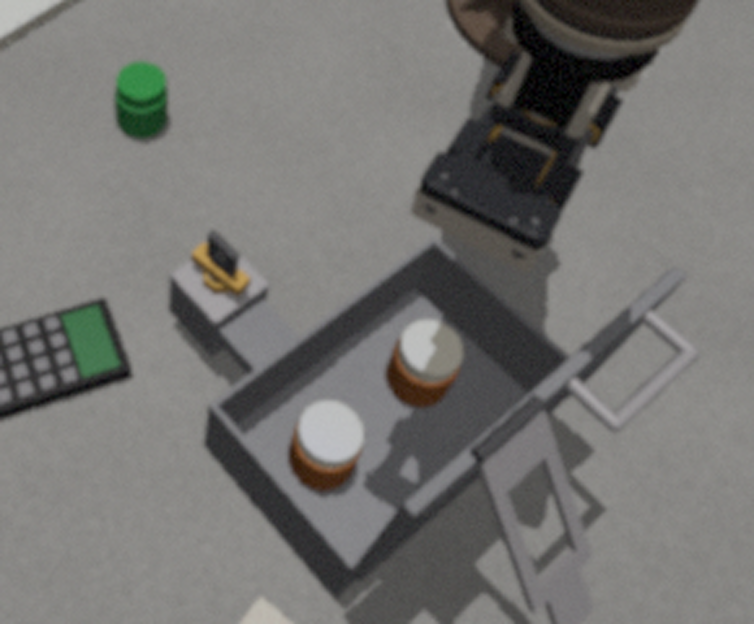

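View pics/t9.png

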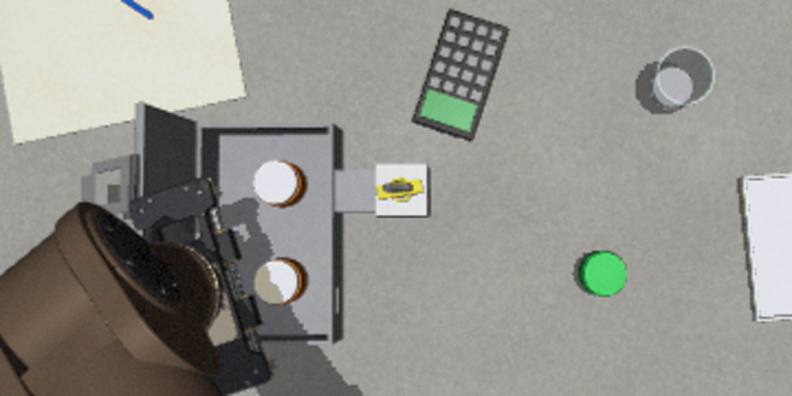

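Call:
{"api": "play_rows", "payload": {"rows": [[[0,0,-0.07],[0,0,-0.14],-0.46],[[0,0,-0.07],[0,0,-0.28],-0.46],[[0,0,-0.07],[0,0,-0.42],-0.46],[[0.03,-0.1,-0.07],[0,0,-0.56],-0.46],[[0.06,-0.19,-0.07],[0,0,-0.7],-0.46],[[0.06,-0.25,-0.07],[0,0,-0.84],-0.46],[[0.07,-0.26,-0.07],[0,0,-1],-0.46],[[0.07,-0.26,-0.07],[0,0,-1],-0.46],[[0.07,-0.26,-0.07],[0,0,-1],-0.46]]}}

```text
clock: 27.1
position: [0.4806, 0.3623, 0.3185]
ee_rot: [2.462, 1.951, -0.001]
force: [0.4, -1.9, -0.2]
width: 0.27
```

Run:
```python
from h import *
plan((.4787,.3716,.32,90),(.4787,.3716,.221,90))
```

```text
t 27.1 p [0.4806 0.3623 0.3185] yaw 76.8 zax [-0.001 -0.001 -1.   ] F [ 0.4 -1.9 -0.2] w 24.8 q [-0.27  0.43 -0.7   1.46  0.28  1.35  0.36]
  -> [0.0172, -0.0079, -0.0031] [-0.0005, 0.0007, -0.2202]
  -> [0.0174, -0.0078, 0.1949] [-0.0005, 0.0007, -0.2202]
```

Call:
{"api": "play_rows", "payload": {"rows": [[[0.017,-0.008,0],[0,0,-0.13],-0.46],[[0.017,-0.008,0],[0,0,-0.22],-0.46],[[0.017,-0.008,0],[0,0,-0.22],-0.46],[[0.017,-0.008,0.0],[0,0,-0.22],-0.46]]}}

```text
clock: 27.5
position: [0.4785, 0.3712, 0.3191]
ee_rot: [2.223, 2.219, -0.0]
force: [0.2, -0.7, -0.1]
width: 0.275
```

Run:
```python
from h import *
plan((.4787,.3716,.221,90))
```

```text
t 27.5 p [0.4785 0.3712 0.3191] yaw 89.9 zax [ 0.    -0.001 -1.   ] F [ 0.2 -0.7 -0.1] w 25.3 q [-0.25  0.45 -0.75  1.45  0.31  1.36  0.56]
  -> [0.0009, 0.0003, 0.1961] [0.0003, 0.0005, -0.0019]
```

Call:
{"api": "play_rows", "payload": {"rows": [[[0.001,0,0.05],[0,0,0],-0.46],[[0.001,0,0.1],[0,0,0],-0.46],[[0.001,0,0.15],[0,0,0],-0.46],[[0.001,0,0.19],[0,0,0],-0.46],[[0.001,0,0.192],[0,0,0],-0.46],[[0.001,0,0.192],[0,0,0],-1],[[0.001,0,0.192],[0,0,0],-1],[[0.001,0,0.192],[0,0,0],-1],[[0.001,0,0.192],[0,0,0],-1]], "newtons": 25}}

```text
clock: 28.4
position: [0.4784, 0.3728, 0.2242]
ee_rot: [2.216, 2.225, 0.002]
force: [0.3, -2.4, 2.6]
width: 0.1
```

Run:
```python
from h import *
plan(*[handle(t) for t in (1.6,1.5,1.4,1.3,1.2,1.1,1.0,.9,.8,.7,.6)])
```

```text
t 28.4 p [0.4784 0.3728 0.2242] yaw 90.2 zax [ 0.001  0.    -1.   ] F [ 0.3 -2.4  2.6] w 9.2 q [-0.27  0.52 -0.72  1.59  0.36  1.17  0.51]
  -> [-0.0052, 0.0002, 0.0021] [0.0014, -0.0003, 0.0039]
  -> [-0.0354, 0.0001, -0.0063] [0.0014, -0.0003, 0.0039]
  -> [-0.0663, 0.0, -0.0116] [0.0014, -0.0003, 0.0039]
  -> [-0.0975, -0.0001, -0.0139] [0.0014, -0.0003, 0.0039]
  -> [-0.1288, -0.0002, -0.013] [0.0014, -0.0003, 0.0039]
  -> [-0.1598, -0.0004, -0.0089] [0.0014, -0.0003, 0.0039]
  -> [-0.1903, -0.0005, -0.0018] [0.0014, -0.0003, 0.0039]
  -> [-0.2199, -0.0006, 0.0083] [0.0014, -0.0003, 0.0039]
  -> [-0.2484, -0.0008, 0.0213] [0.0014, -0.0003, 0.0039]
  -> [-0.2754, -0.0009, 0.0371] [0.0014, -0.0003, 0.0039]
  -> [-0.3008, -0.001, 0.0555] [0.0014, -0.0003, 0.0039]
```

Call:
{"api": "play_rows", "payload": {"rows": [[[-0.03,0,-0.007],[0,0,0],-1],[[-0.065,0,-0.012],[0,0,0],-1],[[-0.097,0,-0.014],[0,0,0],-1],[[-0.128,0,-0.013],[0,0,0],-1],[[-0.16,0,-0.009],[0,0,0],-1],[[-0.19,0,-0.002],[0,0,0],-1],[[-0.22,0,0.008],[0,0,0],-1],[[-0.248,0,0.021],[0,0,0],-1],[[-0.275,0,0.037],[0,0,0],-1],[[-0.3,0,0.055],[0,0,0],-1]]}}

```text
clock: 29.4
position: [0.4787, 0.2218, 0.1951]
ee_rot: [2.216, 2.227, 0.0]
force: [-0.8, 1.6, 1.6]
width: 0.1
```

Run:
```python
from h import *
plan(*[handle(t) for t in (.6,.5,.4,.3,.2,.1,.0)])
```

```text
t 29.4 p [0.4787 0.2218 0.1951] yaw 90.3 zax [ 0.  0. -1.] F [-0.8  1.6  1.6] w 9.2 q [ 0.02  0.42 -0.74  1.82  0.32  1.03  0.73]
  -> [0.0011, -0.0004, -0.0025] [0.0003, -0.0001, 0.0045]
  -> [-0.0222, -0.0005, 0.0184] [0.0003, -0.0001, 0.0045]
  -> [-0.0434, -0.0006, 0.0415] [0.0003, -0.0001, 0.0045]
  -> [-0.0621, -0.0007, 0.0666] [0.0003, -0.0001, 0.0045]
  -> [-0.0782, -0.0008, 0.0934] [0.0003, -0.0001, 0.0045]
  -> [-0.0916, -0.0008, 0.1217] [0.0003, -0.0001, 0.0045]
  -> [-0.1021, -0.0009, 0.1512] [0.0003, -0.0001, 0.0045]
```

Call:
{"api": "play_rows", "payload": {"rows": [[[-0.022,0,0.018],[0,0,0],-1],[[-0.043,0,0.041],[0,0,0],-1],[[-0.062,0,0.066],[0,0,0],-1],[[-0.078,0,0.093],[0,0,0],-1],[[-0.091,0,0.121],[0,0,0],-1],[[-0.1,0,0.145],[0,0,0],-1],[[-0.102,0,0.15],[0,0,0],-1],[[-0.102,0,0.153],[0,0,0],-1]]}}

```text
clock: 30.2
position: [0.4785, 0.1706, 0.1185]
ee_rot: [2.216, 2.226, -0.004]
force: [-1.0, -4.3, 3.1]
width: 0.098
```

Run:
```python
from h import *
plan(handle(0))
p,d=snap("scene","s10",(230,150,520,390),2.6)
```

```text
t 30.2 p [0.4785 0.1706 0.1185] yaw 90.3 zax [-0.001 -0.002 -1.   ] F [-1.  -4.3  3.1] w 9.0 q [ 0.07  0.48 -0.69  1.95  0.4   0.86  0.74]
  -> [0.0004, -0.0001, -0.002] [-0.0014, 0.0018, 0.0042]
```

View pics/s10.png

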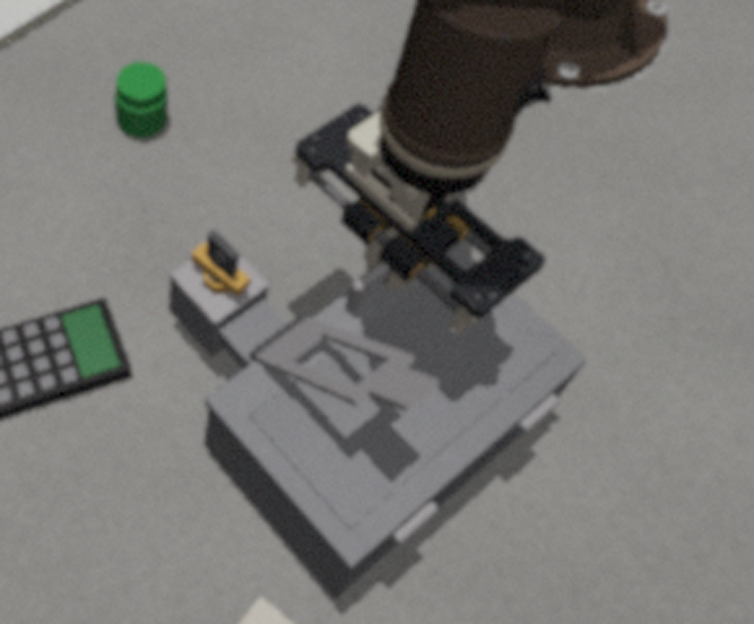

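Call:
{"api": "play_rows", "payload": {"rows": [[[0,0,0.006],[0,0,0],-1],[[0,0,0.01],[0,0,0],-1],[[0,0,0.01],[0,0,0],-1]]}}

```text
clock: 30.55
position: [0.4792, 0.1702, 0.1159]
ee_rot: [2.214, 2.224, -0.003]
force: [-5.2, -11.2, 24.8]
width: 0.096
```

Call:
{"api": "play_rows", "payload": {"rows": [[[0,0,-0.006],[0,0,0],0],[[0,0,-0.006],[0,0,0],0],[[0,0,-0.006],[0,0,0],0],[[0,0,-0.1],[0,0,0],0],[[0,0,-0.2],[0,0,0.0],0.3],[[0,0,-0.3],[0,0,0.14],0.3],[[0,0,-0.3],[0,0,0.28],0.3],[[0,0,-0.3],[0,0,0.42],0.3],[[0,0,-0.3],[0,0,0.7],0.3],[[0,0,-0.3],[0,0,1],0.3]]}}

```text
clock: 31.55
position: [0.4788, 0.1721, 0.264]
ee_rot: [-2.875, -1.267, -0.0]
force: [-0.2, 0.0, 1.5]
width: 0.648
```

```bash
cat >> h.py <<'E'
def hasp(th,r=.156,off=.011):
    return (.5838,.1548-r*np.cos(th),.0935+r*np.sin(th)-off,0)
E
python3 - <<'E'
from h import *
plan((.5838,.27,.27,0))
p,d=snap("top","t10",(100,150,280,300),4)
P=pts("top",d).reshape(-1,3)
s=P[(P[:,1]>.1)&(P[:,1]<.34)&(abs(P[:,0]-.584)<.035)&(P[:,2]>.1)&(P[:,2]<.3)]
if len(s):
    k=s[s[:,2]>.17];print("high hasp",len(s),k.min(0) if len(k) else 0,s[s[:,2].argmax()])
    i=s[:,1]-.1548;f=np.polyfit(s[:,1],s[:,2],1);print(f, np.pi-np.arctan(f[0]),s[:,1].max())
L=P[(P[:,1]>.18)&(P[:,1]<.3)&(P[:,0]>.62)&(P[:,0]<.65)];print("lid z",np.median(L[:,2]))
E
```

```text
t 31.6 p [0.4788 0.1721 0.264 ] yaw 47.6 zax [-0.  0. -1.] F [-0.2  0.   1.5] w 59.6 q [ 0.05  0.29 -0.62  1.77  0.18  1.14  0.2 ]
  -> [0.2862, 0.023, -0.0119] [-0.0002, -0.0001, 0.7929]
high hasp 837 [0.5556287  0.22999284 0.17019131] [0.59200301 0.27339824 0.20609348]
[ 0.71182705 -0.00563046] 2.522973094199073 0.30764411168135103
lid z 0.0963592877658936
```

View pics/t10.png

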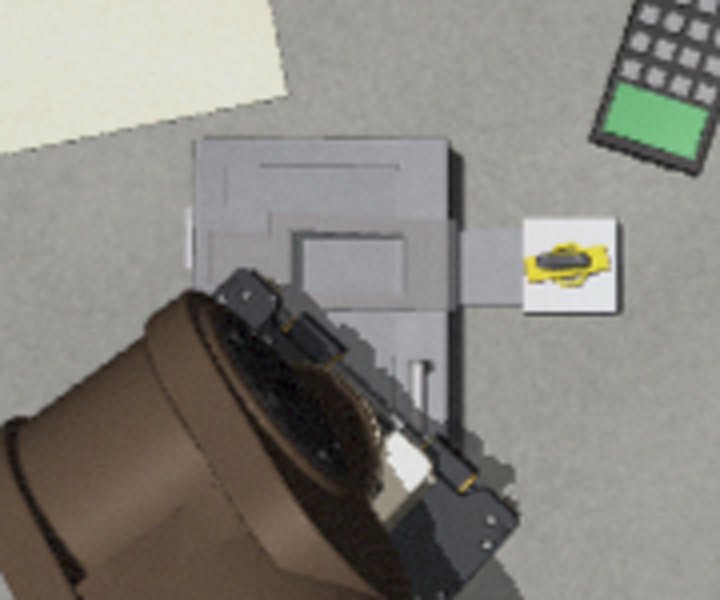

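Call:
{"api": "play_rows", "payload": {"rows": [[[0.05,0,-0.01],[0,0,0.14],0.3],[[0.13,0.01,-0.012],[0,0,0.28],0.3],[[0.2,0.02,-0.012],[0,0,0.42],0.3],[[0.26,0.023,-0.012],[0,0,0.56],0.3],[[0.286,0.023,-0.012],[0,0,0.7],0.3],[[0.286,0.023,-0.012],[0,0,0.79],0.3],[[0.286,0.023,-0.012],[0,0,0.79],0.3],[[0.286,0.023,-0.012],[0,0,0.79],0.3]]}}

```text
clock: 32.4
position: [0.583, 0.2702, 0.2698]
ee_rot: [3.141, 0.021, -0.001]
force: [-0.3, 0.1, 0.5]
width: 0.648
```

Run:
```python
from h import *
plan(hasp(2.4))
```

```text
t 32.4 p [0.583  0.2702 0.2698] yaw 0.8 zax [-0.001 -0.    -1.   ] F [-0.3  0.1  0.5] w 59.6 q [-0.25  0.48 -0.42  1.45  0.2   1.26 -0.67]
  -> [0.0016, 0.0008, 0.1638] [0.0004, 0.0005, 0.013]
```

Call:
{"api": "play_rows", "payload": {"rows": [[[0.002,0.001,0.08],[0,0,0.01],0.3],[[0.002,0.001,0.15],[0,0,0.01],0.3],[[0.002,0.001,0.164],[0,0,0.01],0.3],[[0.002,0.001,0.164],[0,0,0.01],0.3],[[0.002,0.001,0.164],[0,0,0.01],-0.5],[[0.002,0.001,0.164],[0,0,0.01],-0.5],[[0.002,0.001,0.164],[0,0,0.01],-0.5],[[0.002,0.001,0.164],[0,0,0.01],-0.5],[[0.002,0.001,0.164],[0,0,0.01],-0.5]], "newtons": 12}}

```text
clock: 33.3
position: [0.5831, 0.2707, 0.1886]
ee_rot: [-3.141, 0.001, 0.002]
force: [-4.7, 1.9, 2.6]
width: 0.345
```

Run:
```python
from h import *
plan(*[hasp(t) for t in (2.4,2.2,2,1.8,1.6,1.4,1.2,1.,.9)])
```

```text
t 33.3 p [0.5831 0.2707 0.1886] yaw -0.0 zax [-0.001  0.001 -1.   ] F [-4.7  1.9  2.6] w 31.7 q [-0.25  0.54 -0.41  1.56  0.23  1.09 -0.71]
  -> [0.0014, 0.0017, 0.0014] [-0.0008, 0.0012, -0.0004]
  -> [0.0013, 0.0482, -0.0401] [-0.0008, 0.0012, -0.0004]
  -> [0.0013, 0.1019, -0.0716] [-0.0008, 0.0012, -0.0004]
  -> [0.0013, 0.1608, -0.0918] [-0.0008, 0.0012, -0.0004]
  -> [0.0013, 0.2226, -0.0999] [-0.0008, 0.0012, -0.0004]
  -> [0.0014, 0.2847, -0.0955] [-0.0008, 0.0012, -0.0004]
  -> [0.0014, 0.3448, -0.0789] [-0.0008, 0.0012, -0.0004]
  -> [0.0015, 0.4003, -0.0507] [-0.0008, 0.0012, -0.0004]
  -> [0.0015, 0.4257, -0.0326] [-0.0008, 0.0012, -0.0004]
```

Call:
{"api": "play_rows", "payload": {"rows": [[[0,0.024,-0.022],[0,0,0],-0.5],[[0,0.048,-0.04],[0,0,0],-0.5],[[0,0.1,-0.071],[0,0,0],-0.5],[[0,0.16,-0.092],[0,0,0],-0.5],[[0,0.222,-0.1],[0,0,0],-0.5],[[0,0.285,-0.096],[0,0,0],-0.5],[[0,0.345,-0.079],[0,0,0],-0.5],[[0,0.4,-0.051],[0,0,0],-0.5],[[0,0.425,-0.033],[0,0,0],-0.5],[[0,0.425,-0.033],[0,0,0],-0.5]]}}

```text
clock: 34.3
position: [0.5838, 0.0532, 0.204]
ee_rot: [3.138, -0.01, -0.002]
force: [-4.9, -7.8, 9.3]
width: 0.346
```

Run:
```python
from h import *
plan(*[hasp(t) for t in (.9,.75,.6,.45,.3,.15,.0)])
```

```text
t 34.3 p [0.5838 0.0532 0.204 ] yaw -0.4 zax [-0.001 -0.003 -1.   ] F [-4.9 -7.8  9.3] w 31.9 q [ 0.09  0.43 -0.38  1.68  0.18  1.06 -0.36]
  -> [-0.0001, -0.0093, -0.0013] [0.0031, 0.001, -0.0059]
  -> [0.0001, 0.0249, 0.0305] [0.0031, 0.001, -0.0059]
  -> [0.0003, 0.054, 0.0671] [0.0031, 0.001, -0.0059]
  -> [0.0005, 0.0773, 0.1076] [0.0031, 0.001, -0.0059]
  -> [0.0007, 0.0943, 0.1512] [0.0031, 0.001, -0.0059]
  -> [0.0008, 0.1046, 0.1968] [0.0031, 0.001, -0.0059]
  -> [0.0009, 0.1079, 0.2434] [0.0031, 0.001, -0.0059]
```

Call:
{"api": "play_rows", "payload": {"rows": [[[0,0.01,0.01],[0,0,0],-0.5],[[0,0.027,0.03],[0,0,0],-0.5],[[0,0.042,0.048],[0,0,0],-0.5],[[0,0.056,0.067],[0,0,0],-0.5],[[0,0.079,0.107],[0,0,0],-0.5],[[0,0.096,0.151],[0,0,0],-0.5],[[0,0.106,0.197],[0,0,0],-0.5],[[0,0.109,0.235],[0,0,0],-0.5],[[0,0.109,0.245],[0,0,0],-0.5],[[0,0.109,0.245],[0,0,0],-0.5]]}}

```text
clock: 35.3
position: [0.5839, 0.002, 0.0819]
ee_rot: [3.14, -0.003, -0.001]
force: [-1.6, -5.3, -0.5]
width: 0.344
```

Run:
```python
from h import *
plan(hasp(0))
p,d=snap("scene","s11",(230,150,440,310),3.5)
```

```text
t 35.3 p [0.5839 0.002  0.0819] yaw -0.1 zax [-0.001 -0.002 -1.   ] F [-1.6 -5.3 -0.5] w 31.7 q [ 0.14  0.56 -0.34  1.82  0.25  0.81 -0.33]
  -> [-0.0002, 0.0064, -0.0011] [0.0015, 0.0009, -0.002]
```

View pics/s11.png

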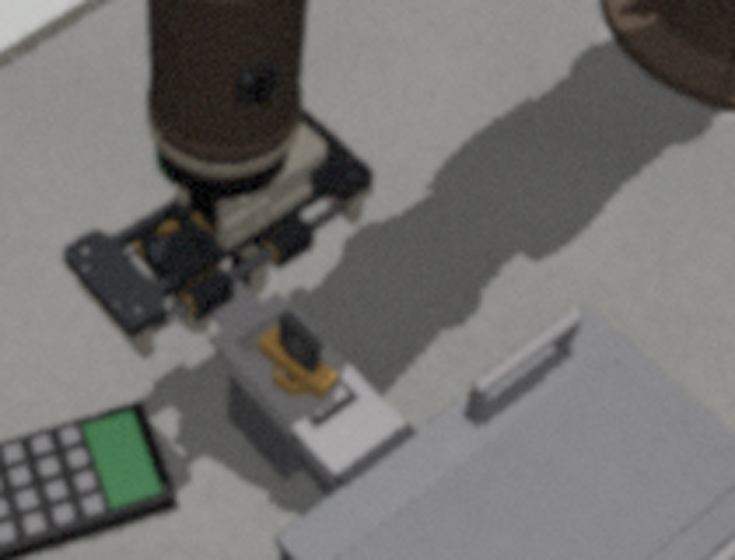

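Call:
{"api": "play_rows", "payload": {"rows": [[[0,0.003,0.004],[0,0,0],-0.5],[[0,0.003,0.008],[0,0,0],-0.5],[[0,0.003,0.008],[0,0,0],-0.5]]}}

```text
clock: 35.65
position: [0.5842, 0.002, 0.0797]
ee_rot: [3.141, -0.002, 0.001]
force: [-6.0, -2.2, 12.8]
width: 0.344
```

Call:
{"api": "play_rows", "payload": {"rows": [[[0,0,0],[0,0,0],0.2],[[0,0,0],[0,0,0],0.3],[[0,0,0],[0,0,0],0.3],[[0,0,-0.1],[0,0,0],0.3],[[0,0,-0.2],[0,0,0],0.2],[[0,-0.05,-0.25],[0,0,0],0],[[0,-0.1,-0.25],[0,0,0],-0.2],[[0,-0.155,-0.25],[0,0,0],-0.3],[[0,-0.155,-0.23],[0,0,0],-0.3],[[0,-0.155,-0.23],[0,0,0],-0.3]]}}

```text
clock: 36.65
position: [0.5832, 0.0792, 0.1919]
ee_rot: [3.141, 0.0, -0.003]
force: [-0.1, -0.2, -1.1]
width: 0.35
```

Run:
```python
from h import *
plan((.5834,.0797,.1238,1.7))
p,d=snap("scene","s12",(230,170,370,290),5)
P=pts("scene",d).reshape(-1,3)
s=P[(abs(P[:,0]-.584)<.013)&(P[:,1]>-.008)&(P[:,1]<.02)];print("tongue z",np.median(s[:,2]))
```

```text
t 36.6 p [0.5832 0.0792 0.1919] yaw 0.0 zax [-0.002 -0.    -1.   ] F [-0.1 -0.2 -1.1] w 32.2 q [ 0.05  0.45 -0.39  1.69  0.19  1.04 -0.4 ]
  -> [0.0006, -0.001, 0.1362] [0.0003, 0.0017, -0.0283]
tongue z 0.001422385669978303
```

View pics/s12.png

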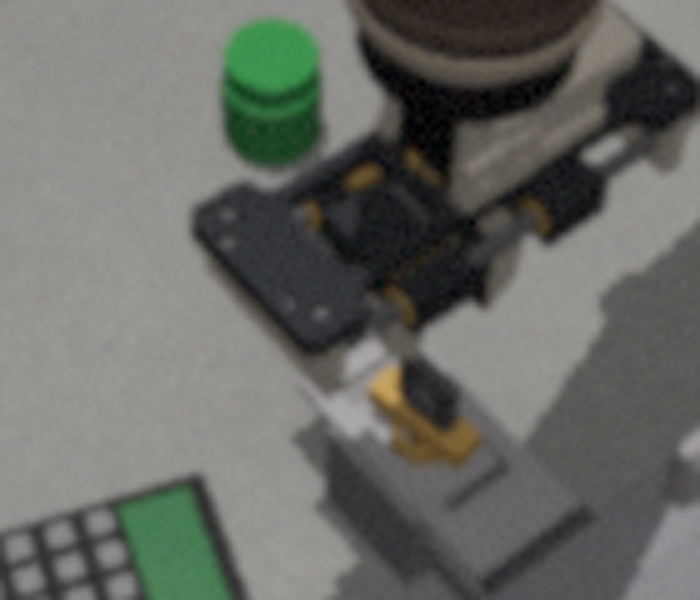

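Call:
{"api": "play_rows", "payload": {"rows": [[[0.001,-0.001,0.05],[0,0,-0.028],-0.3],[[0.001,-0.001,0.1],[0,0,-0.028],-0.3],[[0.001,-0.001,0.136],[0,0,-0.028],-0.3],[[0.001,-0.001,0.136],[0,0,-0.028],-0.3],[[0.001,-0.001,0.136],[0,0,-0.028],-1],[[0.001,-0.001,0.136],[0,0,-0.028],-1],[[0.001,-0.001,0.136],[0,0,-0.028],-1],[[0.001,-0.001,0.136],[0,0,-0.028],-1]], "newtons": 18}}

```text
clock: 37.5
position: [0.584, 0.0791, 0.1258]
ee_rot: [3.141, 0.043, -0.001]
force: [-2.0, -1.0, 6.2]
width: 0.086
```

Call:
{"api": "play_rows", "payload": {"rows": [[[0,0,0],[0,0,-0.14],-1],[[0,0,0],[0,0,-0.28],-1],[[0,0,0],[0,0,-0.42],-1],[[0,0,0],[0,0,-0.56],-1],[[0,0,0],[0,0,-0.7],-1],[[0,0,0],[0,0,-0.84],-1],[[0,0,0],[0,0,-0.98],-1],[[0,0,0],[0,0,-1],-1]]}}

```text
clock: 38.3
position: [0.5844, 0.0792, 0.1259]
ee_rot: [2.695, 1.614, 0.0]
force: [-4.9, 0.1, 6.5]
width: 0.088
```

Run:
```python
from h import *
plan((.5834,.0797,.1238,90),(.5834,.0797,.1238,97)); print(arm.observe()["ft_torque"])
```

```text
t 38.3 p [0.5844 0.0792 0.1259] yaw 61.8 zax [ 0. -0. -1.] F [-4.9  0.1  6.5] w 8.1 q [ 0.22  0.58 -0.65  1.75  0.41  0.96  0.49]
  -> [-0.0, -0.0022, 0.0042] [0.0002, -0.0, -0.4696]
  -> [-0.0, -0.0022, 0.0042] [0.0002, -0.0, -0.5862]
[ 0.00778488  0.628654   -0.03280702]
```

Call:
{"api": "play_rows", "payload": {"rows": [[[0,-0.002,0],[0,0,-0.14],-1],[[0,-0.002,0],[0,0,-0.28],-1],[[0,-0.002,0],[0,0,-0.4],-1],[[0,-0.002,0],[0,0,-0.5],-1],[[0,-0.002,0],[0,0,-0.59],-1],[[0,-0.002,0],[0,0,-0.59],-1],[[0,-0.002,0],[0,0,-0.59],-1]]}}

```text
clock: 39.0
position: [0.5843, 0.0797, 0.1259]
ee_rot: [2.086, 2.348, 0.002]
force: [0.2, -0.0, 5.4]
width: 0.087
```

Run:
```python
from h import *
plan((.5834,.0797,.1238,90)); print(arm.observe()["ft_torque"])
p,d=snap("scene","s13",(230,170,370,290),5)
```

```text
t 39.0 p [0.5843 0.0797 0.1259] yaw 96.8 zax [ 0.002  0.    -1.   ] F [ 0.2 -0.   5.4] w 8.0 q [ 0.31  0.62 -0.8   1.74  0.52  1.    1.01]
  -> [0.0002, -0.0018, 0.0041] [0.0015, -0.0001, 0.1126]
[-0.0196524  -0.14019405  0.05000101]
```

View pics/s13.png

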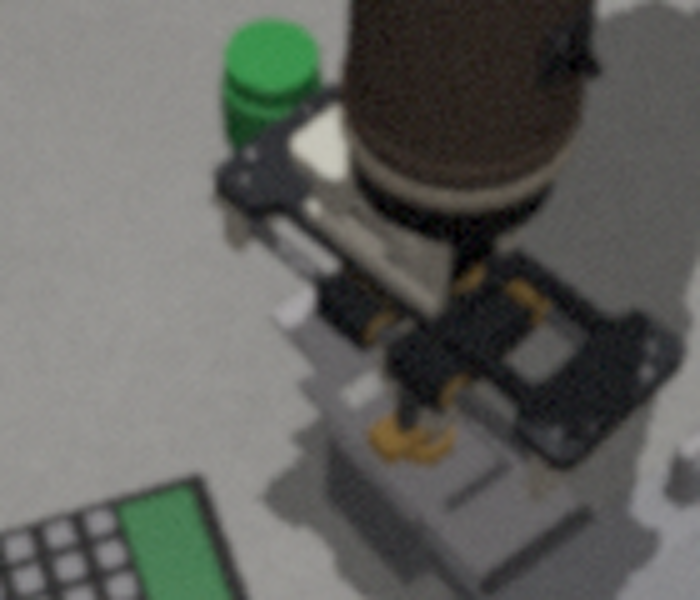

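Call:
{"api": "play_rows", "payload": {"rows": [[[0,-0.002,0],[0,0,-0.05],-1],[[0,-0.002,0],[0,0,-0.05],-1],[[0,-0.002,0],[0,0,-0.05],-1]]}}

```text
clock: 39.35
position: [0.584, 0.0797, 0.1259]
ee_rot: [2.023, 2.401, 0.004]
force: [6.1, -0.9, 3.4]
width: 0.09
```

Run:
```python
from h import *
plan((.5834,.0797,.1238,90)); print(arm.observe()["ft_torque"])
```

```text
t 39.4 p [0.584  0.0797 0.1259] yaw 99.8 zax [ 0.003  0.001 -1.   ] F [ 6.1 -0.9  3.4] w 8.3 q [ 0.32  0.62 -0.81  1.74  0.53  1.    1.05]
  -> [0.0002, -0.0012, 0.0042] [0.0028, -0.0003, 0.1626]
[ 0.1374233  -1.38408036 -0.16995873]
```

Call:
{"api": "play_rows", "payload": {"rows": [[[0,0,0],[0,0,0.06],-1],[[0,0,0],[0,0,0.13],-1],[[0,0,0],[0,0,0.13],-1],[[0,0,-0.015],[0,0,0.13],-1],[[0,0,-0.03],[0,0,0.13],-1],[[0,0,-0.05],[0,0,0.13],-1],[[0,0,-0.05],[0,0,0.13],-1]], "newtons": 25}}

```text
clock: 40.05
position: [0.5828, 0.0797, 0.1512]
ee_rot: [2.18, 2.262, 0.001]
force: [1.8, 0.2, 0.7]
width: 0.085
```

Run:
```python
from h import *
plan((.5834,.0797,.1238,90)); print(arm.observe()["ft_torque"])
```

```text
t 40.0 p [0.5828 0.0797 0.1512] yaw 92.1 zax [ 0.001 -0.    -1.   ] F [1.8 0.2 0.7] w 7.9 q [ 0.31  0.59 -0.79  1.72  0.48  1.04  0.96]
  -> [-0.0, 0.0012, 0.0548] [0.0007, 0.0, 0.0352]
[ 0.13271219 -0.70587451 -0.00970014]
```

Call:
{"api": "play_rows", "payload": {"rows": [[[0,0,-0.03],[0,0,0],-1],[[0,0,-0.06],[0,0,0],-1],[[0,0,-0.12],[0,0,0],-1],[[0,0,-0.2],[0,0,0],-1],[[0,0,-0.2],[0,0,0],-1]]}}

```text
clock: 40.55
position: [0.584, 0.0813, 0.2562]
ee_rot: [2.176, 2.261, 0.009]
force: [0.7, 0.3, 0.1]
width: 0.087
```

Run:
```python
from h import *
plan((.5,-.05,.25,90),(.525,-.42,.25,90),(.525,-.42,.25,30))
p,d=snap("scene","s14",(230,170,370,290),5)
```

```text
t 40.5 p [0.584  0.0813 0.2562] yaw 92.2 zax [ 0.007  0.002 -1.   ] F [0.7 0.3 0.1] w 8.0 q [ 0.35  0.49 -0.85  1.59  0.38  1.23  1.04]
  -> [-0.256, -0.178, 0.0109] [0.0063, -0.0016, 0.0367]
  -> [-0.9974, -0.1564, 0.0099] [0.0063, -0.0016, 0.0367]
  -> [-0.9974, -0.1564, 0.0099] [0.0049, -0.0048, 1.0367]
```

View pics/s14.png

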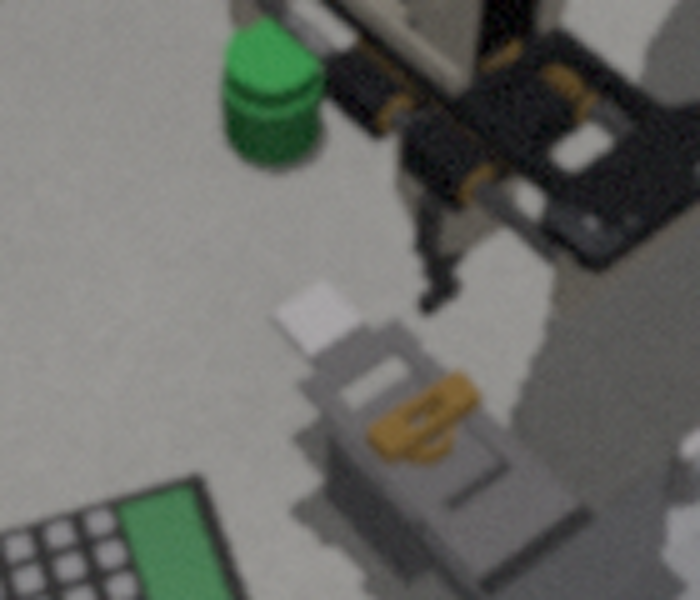

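Call:
{"api": "play_rows", "payload": {"rows": [[[-0.1,-0.06,0],[0,0,0.1],-1],[[-0.2,-0.12,0],[0,0,0.2],-1],[[-0.3,-0.13,0],[0,0,0.3],-1],[[-0.4,-0.14,0],[0,0,0.4],-1],[[-0.5,-0.15,0],[0,0,0.5],-1],[[-0.6,-0.155,0],[0,0,0.6],-1],[[-0.7,-0.16,0],[0,0,0.68],-1],[[-0.8,-0.16,0.02],[0,0,0.68],-1],[[-0.9,-0.16,0.04],[0,0,0.68],-1],[[-0.99,-0.16,0.05],[0,0,0.68],-1]]}}

```text
clock: 41.6
position: [0.5196, -0.4064, 0.2257]
ee_rot: [-2.829, -1.361, 0.002]
force: [1.0, 0.1, -0.9]
width: 0.085
```

Run:
```python
from h import *
Rt=down(51)*R.from_rotvec([-np.pi/4,0,0]);print(Rt.as_matrix()[:,2])
plan((.517,-.417,.2,51),(.517,-.417,.18,Rt),(.517,-.417,.053,Rt))
```

```text
[ 0.54952518 -0.44499672 -0.70710678]
t 41.6 p [ 0.5196 -0.4064  0.2257] yaw 51.4 zax [-0.002  0.001 -1.   ] F [ 1.   0.1 -0.9] w 7.8 q [ 0.94  0.57 -0.57  1.45  0.32  1.22  1.22]
  -> [-0.0198, 0.0092, 0.0515] [-0.0025, 0.0003, 0.0063]
  -> [-0.0198, 0.0093, 0.0915] [-0.7525, -0.0021, 0.0061]
  -> [-0.0197, 0.01, 0.3455] [-0.7525, -0.0021, 0.0061]
```

Call:
{"api": "play_rows", "payload": {"rows": [[[-0.02,0.009,0.03],[-0.14,0,0],-1],[[-0.02,0.009,0.06],[-0.28,0,0],-1],[[-0.02,0.009,0.09],[-0.42,0,0],-1],[[-0.02,0.009,0.09],[-0.56,0,0],-1],[[-0.02,0.009,0.09],[-0.7,0,0],-1],[[-0.02,0.009,0.09],[-0.75,0,0],-1],[[-0.02,0.009,0.09],[-0.75,0,0],-1]]}}

```text
clock: 42.3
position: [0.5084, -0.4406, 0.184]
ee_rot: [2.281, 1.055, 0.276]
force: [0.3, -0.7, -0.5]
width: 0.083
```

Run:
```python
from h import *
s=arm.observe();Rt=R.from_rotvec(s["ee_rot"])
plan((.517,-.417,.065,Rt),(.517,-.417,.053,Rt))
p,d=snap("scene","s15",(130,40,340,240),3)
```

```text
t 42.3 p [ 0.5084 -0.4406  0.184 ] yaw 48.5 zax [ 0.419 -0.436 -0.796] F [ 0.3 -0.7 -0.5] w 7.6 q [ 0.81  0.35 -0.32  2.1   1.33  0.27  0.18]
  -> [0.0612, -0.1562, 0.1761] [0.0, 0.0, 0.0]
  -> [0.0627, -0.1707, 0.1952] [0.0, 0.0, 0.0]
```

View pics/s15.png

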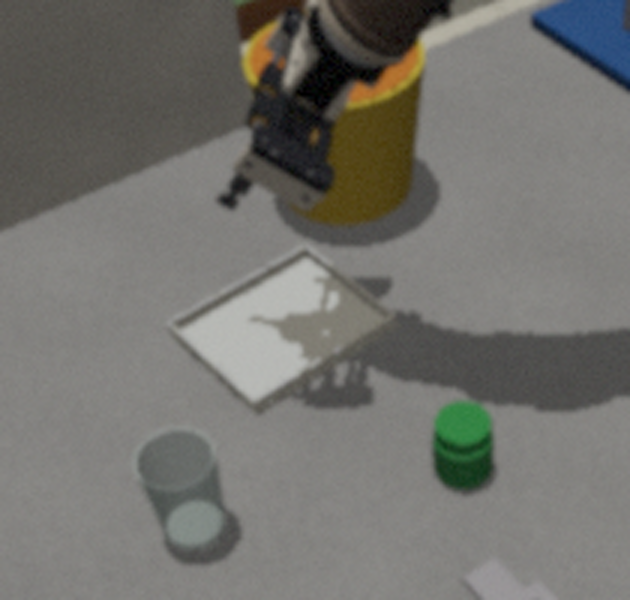

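Call:
{"api": "play_rows", "payload": {"rows": [[[0.02,-0.05,0.06],[0,0,0],-1],[[0.04,-0.1,0.12],[0,0,0],-1],[[0.06,-0.156,0.17],[0,0,0],-1],[[0.06,-0.156,0.17],[0,0,0],-1],[[0.06,-0.156,0.17],[0,0,0],-1],[[0.06,-0.156,0.17],[0,0,0],-1]]}}

```text
clock: 42.95
position: [0.5153, -0.4169, 0.0674]
ee_rot: [2.285, 1.056, 0.274]
force: [-0.3, 0.2, -0.0]
width: 0.089
```

Run:
```python
from h import *
s=arm.observe();Rt=R.from_rotvec(s["ee_rot"])
plan((.517,-.417,.065,Rt),(.517,-.417,.059,Rt))
p,d=snap("scene","s16",(130,40,340,240),3)
```

```text
t 43.0 p [ 0.5153 -0.4169  0.0674] yaw 48.4 zax [ 0.416 -0.435 -0.798] F [-0.3  0.2 -0. ] w 8.2 q [ 0.82  0.57 -0.42  2.2   2.1   0.45 -0.62]
  -> [0.0024, -0.0007, 0.0053] [0.0, 0.0, 0.0]
  -> [0.0032, -0.0079, 0.0149] [0.0, 0.0, 0.0]
```

View pics/s16.png

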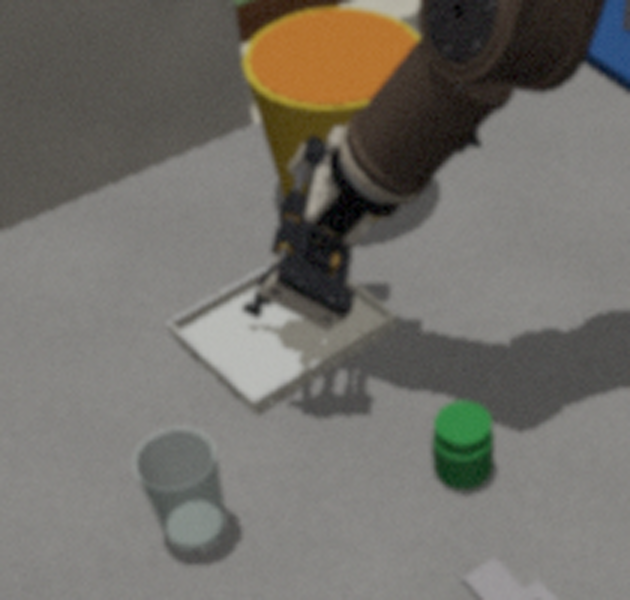

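Call:
{"api": "play_rows", "payload": {"rows": [[[0.003,-0.007,0.008],[0,0,0],-1],[[0.003,-0.008,0.014],[0,0,0],-1],[[0.003,-0.008,0.014],[0,0,0],-1],[[0.003,-0.008,0.014],[0,0,0],-1]]}}

```text
clock: 43.4
position: [0.5181, -0.4169, 0.0608]
ee_rot: [2.281, 1.055, 0.277]
force: [0.5, -0.5, -0.2]
width: 0.087
```

Run:
```python
from h import *
s=arm.observe();Rt=R.from_rotvec(s["ee_rot"])
plan((.517,-.417,.055,Rt))
d=np.load("scene0.npz")
p,d=eyes.get_image("scene");P=pts("scene",d)
v,u=[int(round(x)) for x in proj("scene",np.array(s["position"])+.059*Rt.as_matrix()[:,2])[::-1]];print(u,v)
print(P[v-4:v+5,u-4:u+5,2].round(3))
```

```text
t 43.4 p [ 0.5181 -0.4169  0.0608] yaw 48.5 zax [ 0.42  -0.436 -0.796] F [ 0.5 -0.5 -0.2] w 8.0 q [ 0.83  0.59 -0.43  2.2   2.13  0.47 -0.65]
  -> [-0.0009, -0.0083, 0.0083] [0.0, 0.0, 0.0]
213 146
[[0.005 0.007 0.003 0.029 0.027 0.031 0.033 0.035 0.034]
 [0.006 0.007 0.025 0.029 0.027 0.03  0.027 0.032 0.007]
 [0.006 0.007 0.025 0.024 0.024 0.023 0.027 0.023 0.021]
 [0.008 0.005 0.021 0.02  0.017 0.022 0.018 0.019 0.006]
 [0.007 0.012 0.006 0.008 0.016 0.018 0.015 0.018 0.006]
 [0.005 0.006 0.005 0.004 0.003 0.004 0.012 0.005 0.007]
 [0.006 0.009 0.007 0.004 0.004 0.009 0.006 0.007 0.005]
 [0.003 0.008 0.006 0.006 0.007 0.005 0.006 0.006 0.002]
 [0.008 0.005 0.004 0.005 0.007 0.008 0.006 0.003 0.005]]
```

Call:
{"api": "play_rows", "payload": {"rows": [[[0,-0.005,0.005],[0,0,0],-1],[[0,-0.007,0.007],[0,0,0],-1],[[0,-0.007,0.007],[0,0,0],-1]]}}

```text
clock: 43.75
position: [0.5175, -0.4165, 0.0554]
ee_rot: [2.281, 1.055, 0.277]
force: [-0.7, 0.1, 2.4]
width: 0.085
```

Call:
{"api": "play_rows", "payload": {"rows": [[[0,0,0],[0,0,0],-0.5],[[0,0,0],[0,0,0],-0.2],[[0,0,0],[0,0,0],-0.2],[[0,0,0],[0,0,0],-0.2],[[0,0,-0.05],[0,0,0],-0.2],[[0,0,-0.1],[0,0,0],-0.2],[[0,0,-0.2],[0,0,0],-0.2],[[0,0,-0.3],[0,0,0],-0.2],[[0,0,-0.3],[0,0,0],-0.2]]}}

```text
clock: 44.65
position: [0.454, -0.3496, 0.178]
ee_rot: [2.278, 1.054, 0.281]
force: [0.4, 0.1, -0.1]
width: 0.398
```

Run:
```python
from h import *
plan()
p,d=snap("scene","s17",(130,40,340,240),3)
p,d=snap("top","t17")
```

```text
t 44.6 p [ 0.454  -0.3496  0.178 ] yaw 48.5 zax [ 0.423 -0.436 -0.794] F [ 0.4  0.1 -0.1] w 36.6 q [ 0.67  0.22 -0.29  2.32  1.61  0.3  -0.24]
```

View pics/s17.png

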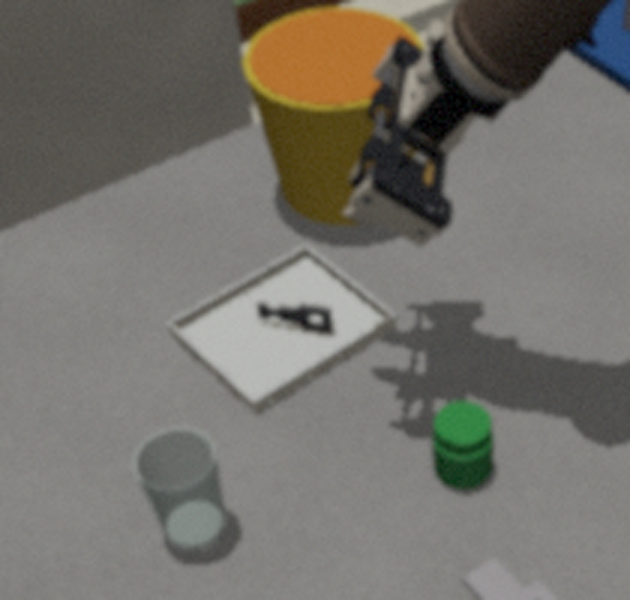

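View pics/t17.png

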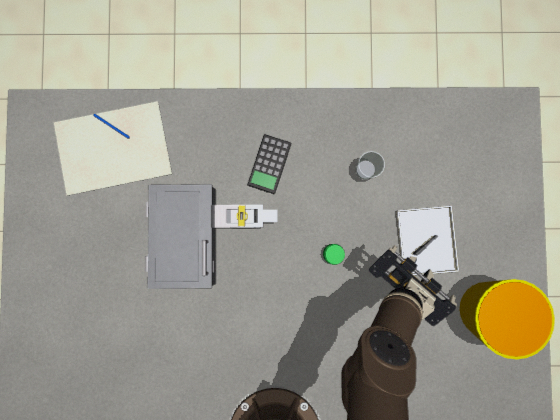

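Call:
{"api": "play_rows", "payload": {"rows": [[[0,0,-0.08],[0,0,0],0],[[0,0,-0.1],[0,0,0],0],[[0,0,-0.1],[0,0,0],0],[[0,0,-0.1],[0,0,0],0]]}}

```text
clock: 45.15
position: [0.4335, -0.3299, 0.214]
ee_rot: [2.281, 1.055, 0.277]
force: [0.3, 0.3, -0.9]
width: 0.496
```

Run:
```python
from h import *
p,d=snap("top","t18",(140,170,300,300),4.5);P=pts("top",d)
hsv=cv2.cvtColor(p,cv2.COLOR_RGB2HSV)
m=((hsv[...,0]>15)&(hsv[...,0]<35)&(hsv[...,1]>120)).astype(np.uint8);m[:,:200]=0;m[:,300:]=0;m[:200]=0;m[240:]=0
c=max(cv2.findContours(m,0,1)[0],key=cv2.contourArea);print("staple",cv2.minAreaRect(c))
Q=P.reshape(-1,3)
f=lambda x0,x1,y0,y1:np.median(Q[(Q[:,0]>x0)&(Q[:,0]<x1)&(Q[:,1]>y0)&(Q[:,1]<y1)][:,2]).round(4)
print("tongue",f(.575,.592,-.005,.02),"strap near hinge",f(.565,.6,.125,.145),"lid front",f(.54,.65,.165,.19),"lid back",f(.42,.65,.28,.31))
q=np.load("top0.npz");p0,d0=q["p"],q["d"];Q=pts("top",d0).reshape(-1,3)
print("start: tongue",f(.575,.592,-.005,.02),f(.565,.6,.125,.145),f(.54,.65,.165,.19),f(.42,.65,.28,.31))
plan()
```

```text
staple ((241.5, 215.5), (19.0, 9.0), 90.0)
tongue 0.0955 strap near hinge 0.0964 lid front 0.0953 lid back 0.096
start: tongue 0.0954 0.0953 0.0955 0.096
t 45.2 p [ 0.4334 -0.3299  0.2135] yaw 48.5 zax [ 0.419 -0.436 -0.797] F [ 0.3  0.7 -0.1] w 46.0 q [ 0.66  0.1  -0.29  2.33  1.23  0.3   0.12]
```

View pics/t18.png

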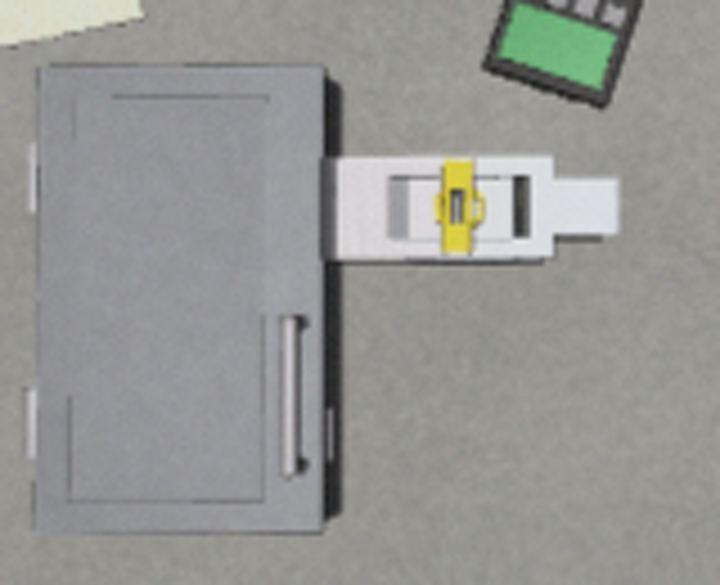

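The staple at (458,208) is empty and lies square across the strap. The strap and lid heights match the first picture to about 1 mm. I'm handing the job in.

```bash
python3 -c "
from cell import arm
print(arm.sign_off())"
```

```text
the job is handed in; nothing more can be done
None
```

The job is done and handed in at about 45 s of the 210 s allowed. In order:
- **Opening:** I turned the key to unlock it, swung the hasp back to about 2.4 rad, and opened the lid to about 1.6 rad.
- **Jars:** Only two jars were on the bench. I stood both in the chest. The second had been knocked about 5 cm while I carried the first, so I found it again before picking it up.
- **Locking:** I shut the lid, laid the hasp flat, and turned the key back until it hit the stop. I then drew it out and laid it in the white tray.

**Last checks:**
- **Chest:** Lid and hasp heights match the first picture to about 1 mm. The T staple lies square across the strap, and its slot is empty.
- **Key:** It lies flat in the tray.
- **Jars:** Both were upright in the last picture before the lid was shut; I could not see them after that.
- **Bystanders:** The beaker, calculator and green look-alike look unmoved in the pictures.

No check failed. One torque reading at the locked position was unclear, so I turned the key 3 degrees further and felt the stop.

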